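Tip the betel nuts from their organiser bin into the offering bowl

ROBOT

A 6-joint arm with a two-finger parallel gripper is mounted at the origin on the work surface. World frame = base frame: x ahead of the robot, y to its left, z up, the work surface at z = 0. Lengths are in m, angles in rad, forces in N, time in s.
With the tool pointing down it reaches from about 0.275 to 0.75 m from the base axis. Payload 10.2 kg.
Tool frame: the origin (TCP) lies midway between the tips of the shut fingers; the grasp point (between the pads) lies 19 mm behind it; z points along the fingers, x is the direction in which the jaws open and shut, and the axes are right-handed (so a half turn about z gives the same grasp; the last joint's range is limited). The gripper opens to 85 mm and grips with 20 to 120 N. Pads are 22 mm wide; open, the fingers measure 114 mm over their backs; the gripper's body (76 mm by 85 mm) begins 54 mm behind the grasp point. The pads swing forward as they close: fully open they stand 13 mm farther back than shut.
Start: joints at [-1.535, 0.313, 1.498, -0, 1.331, -0.223], TCP at [0.134, -0.508, 0.231] pointing down, gripper open.
Joint ranges: [-2.94, 2.94], [-0.97, 2.17], [0.19, 2.56], [-1.23, 4.37], [0.02, 3.11], [-2.88, 2.88]. Speed limits (rad/s): [2.39, 2.39, 3.01, 3.14, 3.14, 3.14].

INTERFACE

Orientations are given as [roll, pitch, yaw] about the fixed x, y, z axes, in that order (R = Rz(yaw) Ry(pitch) Rx(roll)).
In Python, from cell import arm, eyes gives the robot as it stands.
- The arm moves only by the tool apply_moves, never from a script. Its argument "series" is a list of rows, each an object with "travel": the shift along the tool's x, y, z in cm, a list of three; "rot": the turn, a rotation vector about the tool's x, y, z in rad, a list of three. A call has 1 to 5 rows; each row shifts and turns the pose as measured when the row begins, along the tool's axes as they then stand; what a row does not reach is not made up. A row lasts 1/12 s, in which the tool goes at most 41.7 mm and 7.16 degrees, less where a joint would pass 70% of its speed; a pose out of reach is approached as far as the arm can. A call with a gripper value outside its range is refused whole. "gripper" is the finger opening in cm, from 0 to 8.54, set as the call begins (left out, the last holds). The fingers move at their own pace and stop on an object; "force" is the grip in N (left out, the last holds). Time passes only in rows, so rows that do not move let the fingers close. It gives the time, the measured TCP pose, the force and the opening at its end, in the units of the state.
- arm.state(): the state, without advancing time (a new reading comes with each control period).
- eyes.grab_frame(name): name is "scene" or "top"; returns a dict with "pixels" (384x512x3 uint8, red, green, blue), "K" (3x3 intrinsics, pixels), "k1" (the pictures are not rectified: a ray, as slopes to the right and down, at radius r is drawn at 1 + k1 r^2 times it, then the intrinsics apply), "rvec" (rotation vector, rad) and "tvec" (3), from world to camera coordinates, as OpenCV has them. Camera axes: x right, y down, z forward; pixel columns grow to the right and rows downward; lengths in m; the calibration is good to about 2 mm. A picture is of the moment at which its call begins. There is no depth.
- arm.job_done(): hands the job in, once; it reports no verdict.
The state is a dict: "clock": time; "qpos": joint angles; "dq": joint speeds; "tau": joint torques, N m; "tcp_pos": TCP position; "orientation": TCP orientation; "ft_force": force on the tool from outside, world axes, zero at the start; "moment": the same for the moment, N m; "grip_width": finger opening in m.
Only numpy, scipy, OpenCV 4.12 (cv2) and the standard library are available. Lean on these libraries where they do the work, as an engineer would, in place of code of your own. Each camera call takes 0.05 s, during which the arm holds its last target.

TASK

Swing the snuffer arm aside, about a quarter turn either way, then lift the bin of betel nuts straight up out of the organiser by its leaning tab. Hold it low over the glass bowl and tip all four nuts into the bowl, then leave the empty bin standing upright in the middle of the round steel tray, with the snuffer arm still aside. Leave the other bins, the lamps, the spice box and the conch alone, and do not shove the bowl or the tray about.

Things in the scene. Friction and masses are not known exactly. Their poses are not given: they have to be found in the camera images.
- organiser: fixed wooden organiser, 109 (x) x 197 (y) x 40 mm tall, walls 5 mm, with three pockets side by side along its y (centres at y = -64, 0, +64 mm), each 99 x 59 mm inside with its floor 6 mm above the table. Origin: centre of the underside.
- nut_bin: loose steel scoop bin holding the four betel nuts, in any one of the three pockets (1.5 mm play all round, axes parallel to the organiser's). 96 (x) x 56 (y) x 50 mm tall, walls 3 mm, 0.1 to 0.17 kg. Origin: centre of the underside. +x is its pouring side. A grip tab leans back from the top of its back wall (see nut_bin_tab); its front wall slopes (see nut_bin_lip).
- nut_bin_lip (a point): middle of nut_bin's pouring lip, at (48, 0, 50) mm in the bin's frame. The front wall slopes up to it from the floor at x = 10 mm, 37 degrees from the bin's own vertical, so the nuts begin to roll out once the bin is tipped forwards (a positive turn about its +y) by about 53 degrees; 75 degrees empties it.
- nut_bin_tab (a point): point inside nut_bin's grip tab, 30 mm up it. The flat tab, 8 mm thick, 24 mm wide along y and 45 mm long, starts at (-46.5, 0, 50) mm in the bin's frame and leans back to -x, 35 degrees from the bin's vertical: along (-sin 35, 0, cos 35), its flat faces looking along (cos 35, 0, sin 35). It is steel, one with the bin.
- camphor_bin: same shape as nut_bin, holding white camphor tablets fixed in it; stays in its pocket. Origin: centre of the underside.
- spare_bin: same shape as nut_bin, empty; stays in its pocket. Origin: centre of the underside.
- stand: fixed polished steel diya stand beside the organiser (on the bins' +x side), base 90 mm across, post 14 mm across and 150 mm tall, with a small lamp cup on its far side at 75 to 104 mm height. The snuffer arm pivots about the post's axis, and nothing rises above 168 mm. Origin: centre of the base's underside, on the pivot axis; its axes are parallel to nut_bin's at the start.
- snuffer (a joint): angle (rad) of the snuffer arm about the stand's vertical axis, positive counterclockwise from above; at 0 it points along the stand's -x, over the nut bin. Starts within 0.25 of 0. Turns by hand either way to 1.9 or -1.9 with little friction (0.05 N m), at a fixed height, and stays where it is left.
- snuffer_grip (a point): point in the snuffer arm, 105 mm out from the pivot, 160 mm above the table. The arm is a level bar 10 mm wide and 8 mm thick (156 to 164 mm above the table), reaching 165 mm from the pivot; an inverted cup 32 mm across hangs from it 150 mm out, down to 122 mm above the table.
- bowl: loose glass bowl, rim 150 mm across, 55 mm tall, wall 4 mm, about 0.35 kg. Origin: centre of the underside.
- thali: loose round steel tray, flat, 184 to 190 mm across, floor 4 mm thick, rim 10 mm tall and 3 mm thick, 0.45 kg. Origin: centre of the underside.
- diya1: bystander: loose glazed ceramic lamp dish, 80 mm across, 26 mm tall. Origin: centre of the underside.
- diya2: bystander: as diya1.
- spice_box: bystander: small round plastic spice box with twist cap, 66 mm across, 65 mm tall. Origin: centre of the underside.
- conch: bystander: ceramic conch figurine, 60 x 92 mm, 60 mm tall. Origin: centre of the underside.
- nut0: round brown betel nut, 22 mm across, 10 g, in nut_bin at the start. Origin: its centre.
- nut1: round brown betel nut, 22 mm across, 10 g, in nut_bin at the start. Origin: its centre.
- nut2: round brown betel nut, 22 mm across, 10 g, in nut_bin at the start. Origin: its centre.
- nut3: round brown betel nut, 22 mm across, 10 g, in nut_bin at the start. Origin: its centre.
Not all that is in view belongs to the job. What is shaped like the stand but turquoise is not meant. There is more than one size of the bowl; the one meant has the size given above.

How it is judged:
By the outcome, as a careful person would: the job done as asked, in the order asked, and still so for the second after the job is handed in, with the robot touching nothing.
It also fails if it takes over 67 s, if anything falls off the work surface, if the arm or the gripper's body presses on something with over 40 N, if the wrist force passes 120 N, or if a joint passes its speed limit or range.

## Working session

There is one attempt and no reset: what is moved stays moved. The work goes in short steps, Python scripts to look and compute and a tool call to move; the robot and the scene stay as the last step left them, time stands still between calls to the robot, and variables do not carry over. Pictures are saved under pics/ and viewed, and the job is handed in when it is done.

Besides the shell and the picture viewer there is one more tool, called after "Request:" in YAML: its name, and indented under it one key for each argument. apply_moves: Moves the arm, as the interface text tells. Its arguments: {"type":"object","properties":{"series":{"type":"array","items":{"type":"object","properties":{"travel":{"type":"array","items":{"type":"number"}},"rot":{"type":"array","items":{"type":"number"}}}}},"gripper":{"type":"number"},"force":{"type":"number"}},"required":["series"]}

```bash
mkdir -p pics; ls
python3 - <<'E'
from cell import arm, eyes
import cv2,numpy as np,pickle
print(arm.state())
for n in ["scene","top"]:
    f=eyes.grab_frame(n); pickle.dump(f,open(f"pics/{n}0.pkl","wb"))
    print(n,f["K"],f["k1"],f["rvec"],f["tvec"])
    cv2.imwrite(f"pics/{n}0.png",cv2.resize(f["pixels"][:,:,::-1],(800,600),interpolation=cv2.INTER_CUBIC))
E
```

```text
pics
{'clock': 0.0, 'qpos': array([-1.53542337e+00,  3.13477489e-01,  1.49848734e+00,  3.31998994e-06,
        1.33100071e+00, -2.23373014e-01]), 'dq': array([ 0.00194849, -0.00012739, -0.00053859,  0.00047046,  0.00097064,
        0.00070763]), 'tau': array([-1.36265626e-04, -4.12269866e+01, -2.59742403e+01, -2.21415885e-04,
        4.21945922e-03, -4.29869985e-06]), 'tcp_pos': array([ 0.13432371, -0.50724083,  0.2307021 ]), 'orientation': array([-3.14128539e+00,  1.33806164e-03, -1.31205095e+00]), 'ft_force': array([ 0.17310438, -0.14652194,  0.62915435]), 'moment': array([ 0.01372861, -0.04347203,  0.01926165]), 'grip_width': 0.08500997252956681}
scene [[361.82399836   0.         255.12423615]
 [  0.         361.82399836 193.96272245]
 [  0.           0.           1.        ]] 0.03091932359932632 [ 1.592235    2.14437548 -0.73098465] [ 0.03884749 -0.36435746  1.5769819 ]
top [[423.76872703   0.         250.32547578]
 [  0.         423.76872703 189.87477232]
 [  0.           0.           1.        ]] -0.051084623389585186 [ 2.18358981 -2.17702079  0.14543432] [0.0942454  0.50877127 1.39791536]
```

View pics/scene0.png

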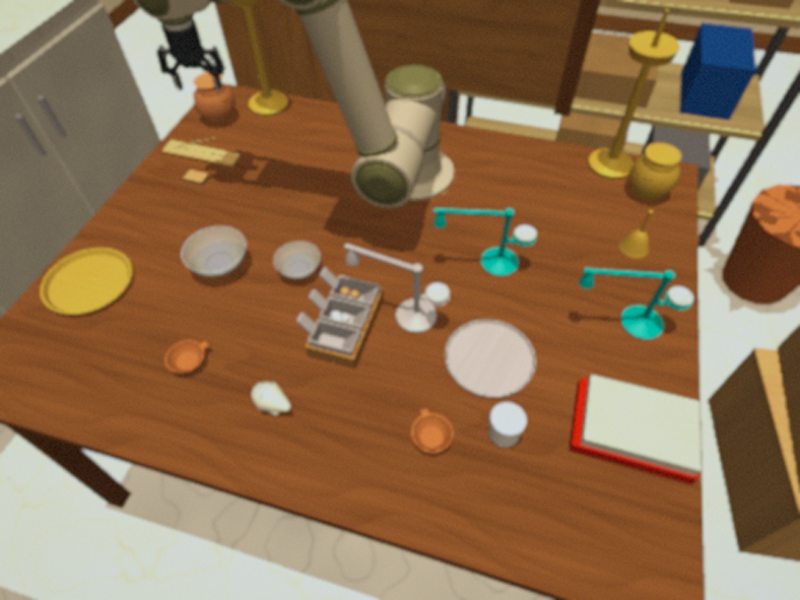

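View pics/top0.png

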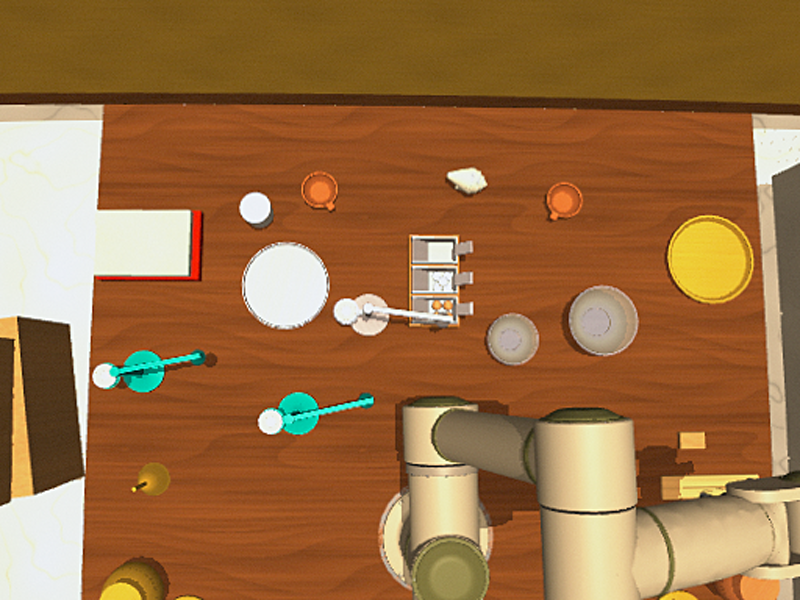

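```bash
cat > h.py <<'E'
import numpy as np,cv2,pickle
from scipy.spatial.transform import Rotation as R
def load(n): return pickle.load(open(n,"rb"))
def snap(n,tag):
    from cell import eyes
    f=eyes.grab_frame(n); pickle.dump(f,open(f"pics/{n}{tag}.pkl","wb")); return f
def proj(f,P):
    P=np.atleast_2d(P); d=np.array([f["k1"],0,0,0,0.])
    return cv2.projectPoints(P.astype(float),np.array(f["rvec"]),np.array(f["tvec"]),f["K"],d)[0][:,0]
def back(f,uv,z):
    uv=np.array(uv,float).reshape(-1,1,2)
    n=cv2.undistortPointsIter(uv,f["K"],np.array([f["k1"],0,0,0,0.]),None,None,(3,50,1e-10))[:,0]
    Rm=cv2.Rodrigues(np.array(f["rvec"]))[0]; t=np.array(f["tvec"])
    c=-Rm.T@t; d=np.c_[n,np.ones(len(n))]@Rm
    return c+d*((z-c[2])/d[:,2])[:,None]
def crop(f,x0,y0,x1,y1,s,name,pts=None):
    im=cv2.resize(f["pixels"][y0:y1,x0:x1,::-1],None,fx=s,fy=s,interpolation=cv2.INTER_CUBIC).copy()
    if pts is not None:
        for p in pts:
            q=((np.array(p)+.5-[x0,y0])*s).astype(int); cv2.circle(im,tuple(int(v) for v in q),2,(0,255,0),-1)
    for x in range(x0,x1,10): cv2.putText(im,str(x),(int((x-x0)*s),8),0,.3,(0,255,255),1); cv2.line(im,(int((x-x0)*s),10),(int((x-x0)*s),14),(0,255,255),1)
    for y in range(y0,y1,10): cv2.putText(im,str(y),(0,int((y-y0)*s)),0,.3,(0,255,255),1)
    cv2.imwrite("pics/"+name,im); print(im.shape)
E
python3 - <<'E'
from h import *
t=load("pics/top0.pkl"); s=load("pics/scene0.pkl")
crop(t,200,140,320,230,6.6,"c1.png")
crop(t,300,170,420,240,6.6,"c2.png")
crop(t,145,110,265,220,5.4,"c3.png")
E
```

```text
(594, 792, 3)
(462, 792, 3)
(594, 648, 3)
```

View pics/c1.png

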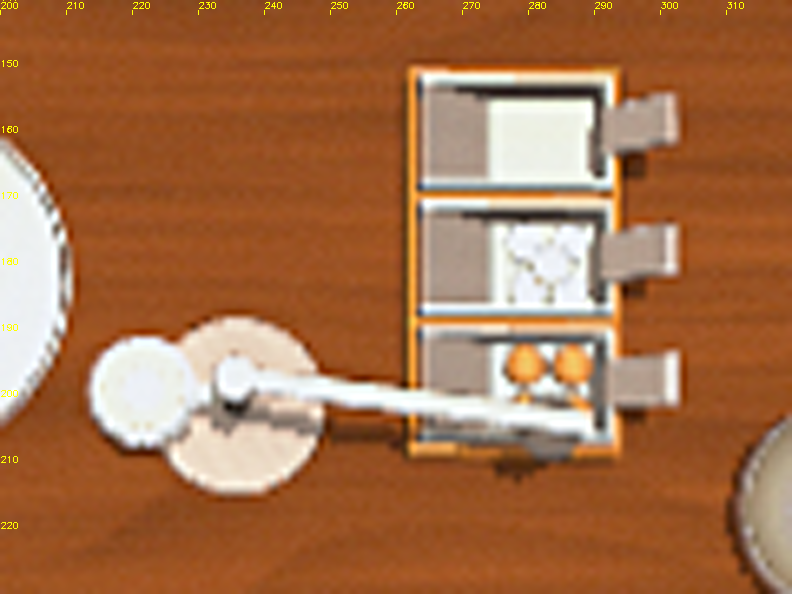

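View pics/c2.png

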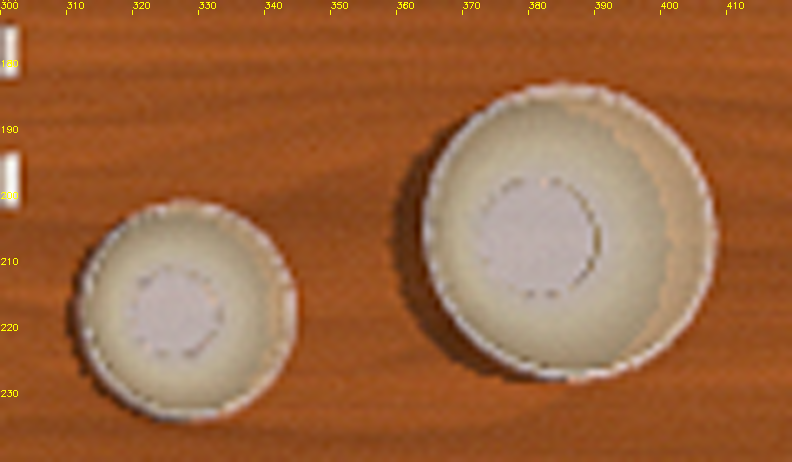

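View pics/c3.png

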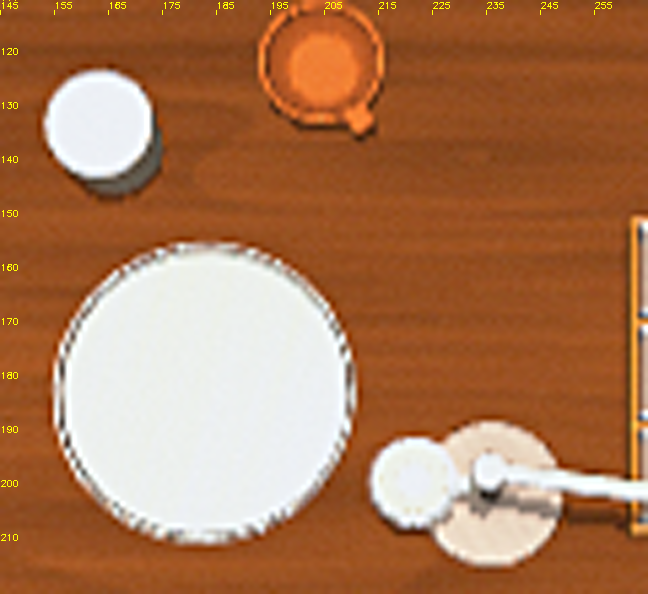

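Run:
```python
from h import *
np.set_printoptions(precision=4,suppress=True)
t=load("pics/top0.pkl"); s=load("pics/scene0.pkl")
c1=lambda x,y:(200+x/6.6-.5,140+y/6.6-.5)
c2=lambda x,y:(300+x/6.6-.5,170+y/6.6-.5)
c3=lambda x,y:(145+x/5.4-.5,110+y/5.4-.5)
print("org",back(t,[c1(409,68),c1(619,68),c1(619,458),c1(409,458)],.04))
print("base",back(t,[c1(236,406),c1(325,406),c1(236,318),c1(236,494)],.006))
print("post",back(t,[c1(237,378)],.166),"armend",back(t,[c1(592,420)],.164))
print("tab tips",back(t,[c1(677,377),c1(677,250),c1(677,118)],.05+.045*np.cos(.611)))
print("bowl",back(t,[c2(570,231.5),c2(424,231),c2(716,231)],.055), "small",back(t,[c2(79,310),c2(297,310)],.04))
print("thali",back(t,[c3(204.5,393),c3(53,393),c3(356,393)],.01))
print("cam",-cv2.Rodrigues(t["rvec"])[0].T@t["tvec"],-cv2.Rodrigues(s["rvec"])[0].T@s["tvec"])
crop(s,180,145,300,235,6.6,"s1.png")
crop(s,105,130,215,190,7,"s2.png")
crop(s,270,190,360,260,8,"s3.png")
```

```text
org [[ 0.6426  0.0589  0.04  ]
 [ 0.6434 -0.0485  0.04  ]
 [ 0.4441 -0.0466  0.04  ]
 [ 0.4438  0.0592  0.04  ]]
base [[0.4723 0.1463 0.006 ]
 [0.4725 0.1006 0.006 ]
 [0.5178 0.1466 0.006 ]
 [0.4271 0.1461 0.006 ]]
post [[0.4725 0.1447 0.166 ]] armend [[ 0.454  -0.0182  0.164 ]]
tab tips [[ 0.4809 -0.0693  0.0869]
 [ 0.5434 -0.07    0.0869]
 [ 0.6091 -0.0708  0.0869]]
bowl [[ 0.4582 -0.3542  0.055 ]
 [ 0.4583 -0.2795  0.055 ]
 [ 0.4587 -0.4296  0.055 ]] small [[ 0.4191 -0.107   0.04  ]
 [ 0.4192 -0.2179  0.04  ]]
thali [[0.535  0.3259 0.01  ]
 [0.5346 0.4209 0.01  ]
 [0.5354 0.2309 0.01  ]]
cam [0.3587 0.1352 1.4405] [1.1965 0.3381 1.0369]
(594, 792, 3)
(420, 770, 3)
(560, 720, 3)
```

View pics/s1.png

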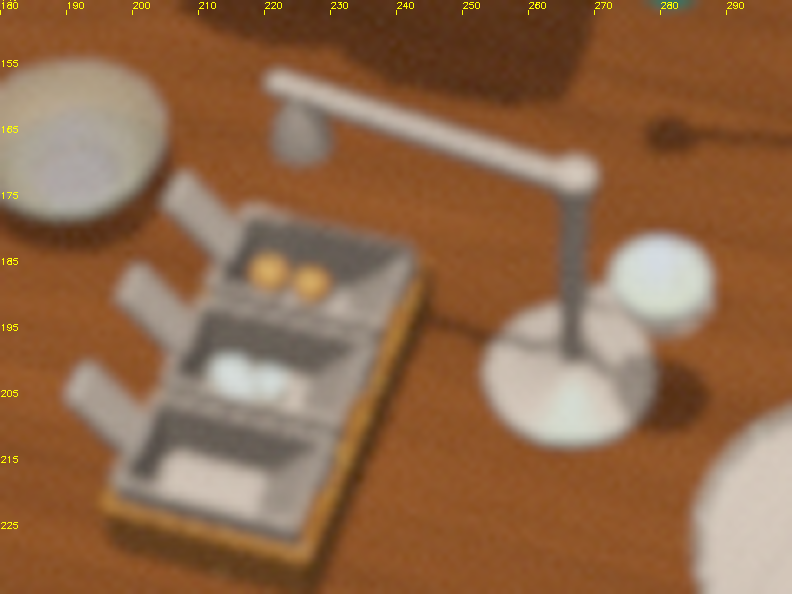

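View pics/s2.png

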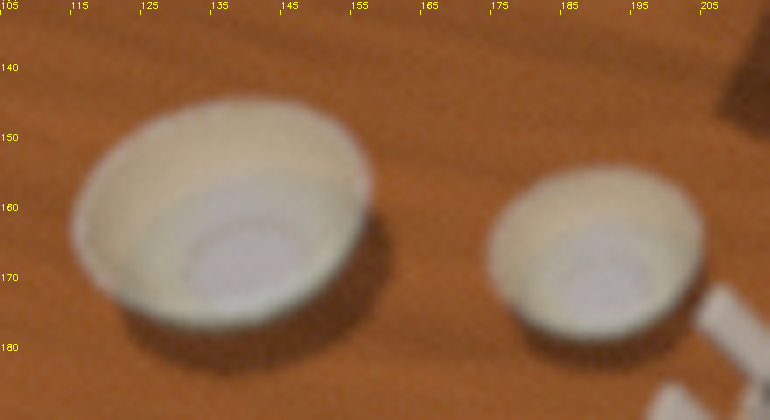

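View pics/s3.png

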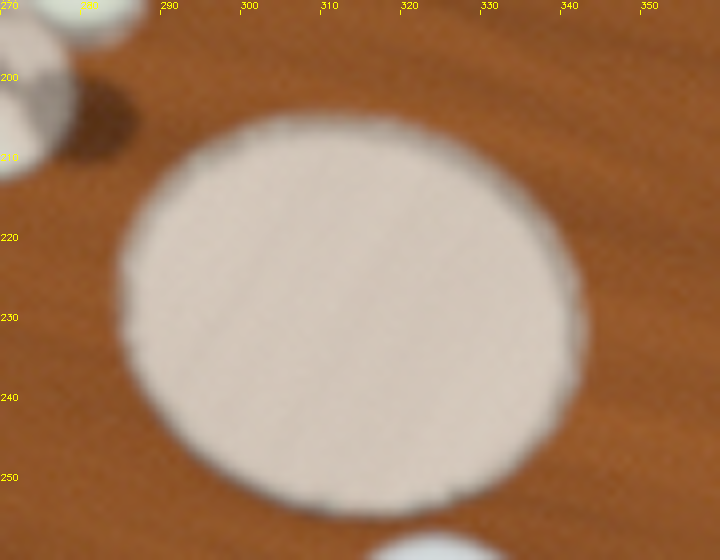

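Run:
```python
from h import *
np.set_printoptions(precision=4,suppress=True)
t=load("pics/top0.pkl")
k=.64
print("turq tip,post,base",back(t,[(371*k,400*k),(299*k,411*k)],.16),back(t,[(299*k,413*k)],.0))
print("tips z.093",back(t,[(302,196.6),(302,177.3),(302,157.3)],.093))
print("conch",back(t,[(467*k,180*k)],.0), "diya2", back(t,[(320*k,188*k)],.01))
crop(t,160,230,260,290,7.5,"t1.png")
# model overlays
th=np.deg2rad(90-.4); o=np.array([.5435,.0057,0])
Rz=R.from_euler('z',th).as_matrix()
P=[]
for x in(-.0545,.0545):
  for y in (-.0985,.0985): P.append(o+Rz@[x,y,.04])
b=o+Rz@[0,.064,.006]
L=[(-.048,-.028,.05),(-.048,.028,.05),(.048,.028,.05),(.048,-.028,.05)]
s35,c35=np.sin(np.deg2rad(35)),np.cos(np.deg2rad(35))
for y in(-.012,.012): L.append((-.0465-.045*s35,y,.05+.045*c35))
P+= [b+Rz@np.array(q) for q in L]
a=-.11; piv=np.array([.4724,.1463,0]); 
P+=[piv+[0,0,.164],piv+[.165*np.sin(a),-.165*np.cos(a),.16],piv+[.15*np.sin(a),-.15*np.cos(a),.122]]
for q in np.linspace(0,6.28,17)[:-1]: P+=[np.array([.4582,-.3542,.055])+.075*np.array([np.cos(q),np.sin(q),0])]
for q in np.linspace(0,6.28,17)[:-1]: P+=[np.array([.535,.3259,.01])+.0945*np.array([np.cos(q),np.sin(q),0])]
s=load("pics/scene0.pkl")
crop(t,200,140,320,230,6.6,"o1.png",proj(t,P))
crop(s,180,145,300,235,6.6,"o2.png",proj(s,P))
crop(s,100,125,360,265,3,"o3.png",proj(s,P))
```

```text
turq tip,post,base [[0.2952 0.1378 0.16  ]
 [0.2741 0.275  0.16  ]] [[0.2593 0.2925 0.    ]]
tips z.093 [[ 0.4804 -0.0681  0.093 ]
 [ 0.5428 -0.0689  0.093 ]
 [ 0.6082 -0.0696  0.093 ]]
conch [[ 0.7751 -0.0747  0.    ]] diya2 [[0.7509 0.2529 0.01  ]]
(450, 750, 3)
(594, 792, 3)
(594, 792, 3)
(420, 780, 3)
```

View pics/o1.png

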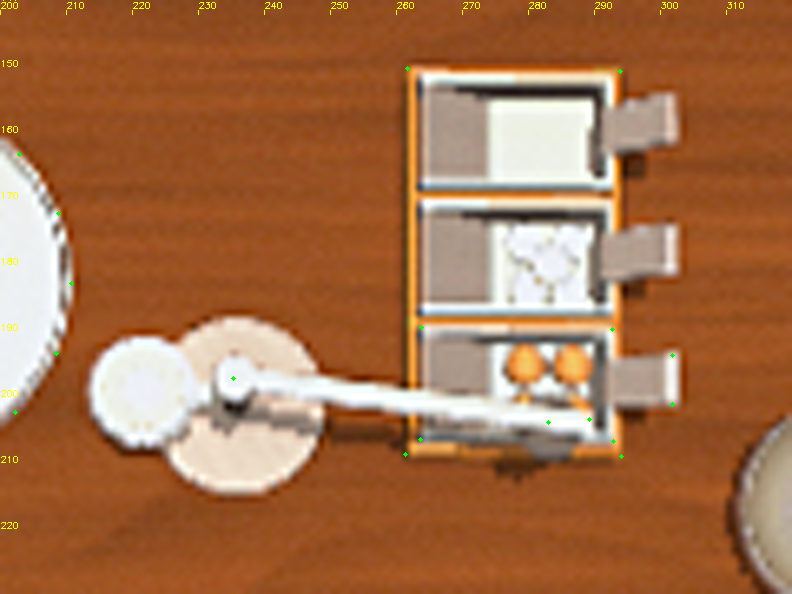

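View pics/o2.png

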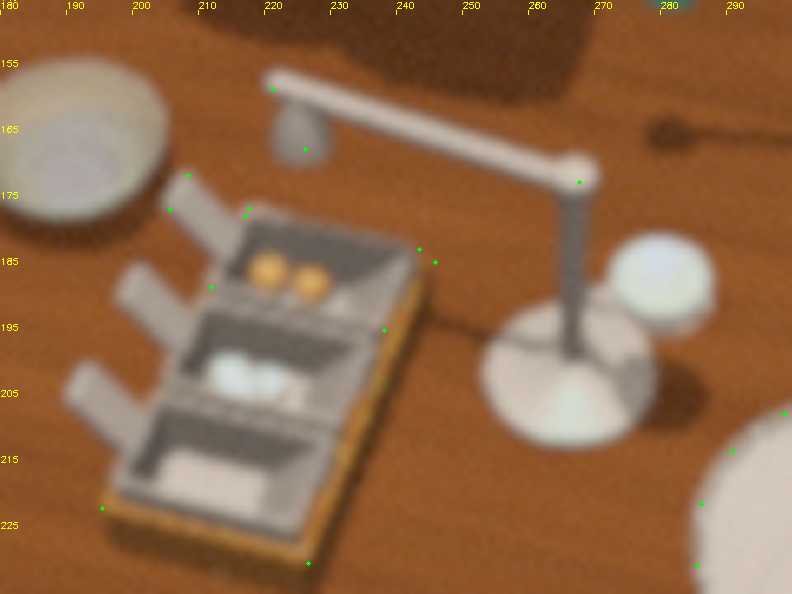

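View pics/o3.png

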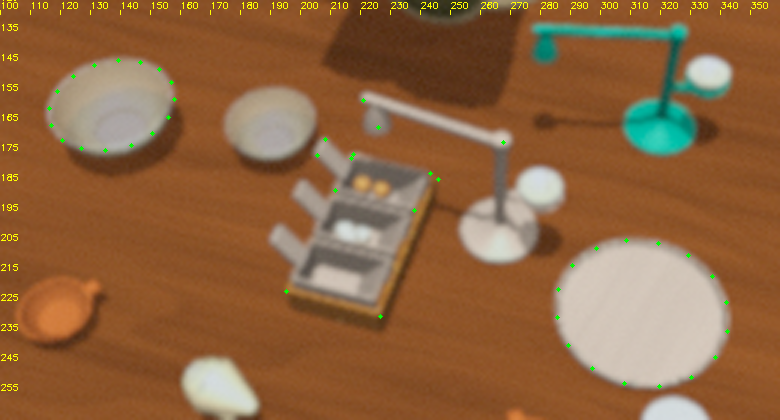

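View pics/t1.png

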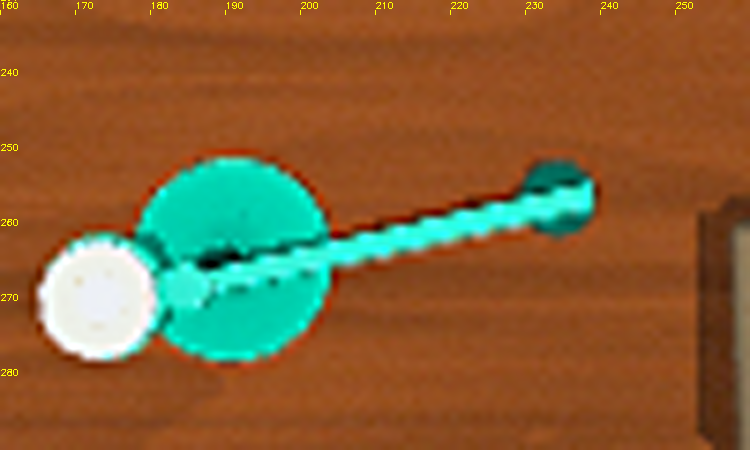

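```bash
cat >> h.py <<'E'
def Rbin(yaw,tip=0):  # bin orientation
    return R.from_euler('z',yaw)*R.from_euler('y',tip)
def Rtool(yaw,tip=0,lean=35): # tool x = bin (cos l,0,sin l), tool z=(sin l,0,-cos l)
    l=np.deg2rad(lean); x=np.array([np.cos(l),0,np.sin(l)]); z=np.array([np.sin(l),0,-np.cos(l)])
    return Rbin(yaw,tip)*R.from_matrix(np.c_[x,np.cross(z,x),z])
def cur():
    from cell import arm
    s=arm.state(); return s,np.array(s["tcp_pos"]),R.from_euler('xyz',s["orientation"])
def plan(p1,r1,n=None,show=True,start=None):
    np.set_printoptions(precision=3,suppress=True)
    if start is None: s,p0,r0=cur(); print("t",round(s["clock"],2),"p",p0,"q",s["qpos"],"F",s["ft_force"],"w",round(s["grip_width"],4))
    else: p0,r0=start
    w=(r0.inv()*r1).as_rotvec(); d=np.array(p1)-p0
    need=max(np.linalg.norm(w)/np.deg2rad(7.1),np.linalg.norm(d)/.0415)
    n=n or max(1,int(np.ceil(need)))
    print("need",round(need,1),"n",n)
    for i in range(n):
        ri=r0*R.from_rotvec(w*i/n); v=ri.inv().apply(d/n)*100
        print('{"travel":[%.2f,%.2f,%.2f],"rot":[%.3f,%.3f,%.3f]}'%(*v,*(w/n)))
E
python3 - <<'E'
from h import *
from cell import arm
plan([.417,.052,.231],Rtool(1.564,0,0))
E
```

```text
t 0.1 p [ 0.134 -0.507  0.231] q [-1.535  0.313  1.498 -0.     1.331 -0.223] F [-0.645  0.607  0.075] w 0.0854
need 23.2 n 24
{"travel":[-1.95,-1.73,0.00],"rot":[-0.000,-0.000,-0.120]}
{"travel":[-1.73,-1.96,0.00],"rot":[-0.000,-0.000,-0.120]}
{"travel":[-1.48,-2.15,0.00],"rot":[-0.000,-0.000,-0.120]}
{"travel":[-1.22,-2.31,0.00],"rot":[-0.000,-0.000,-0.120]}
{"travel":[-0.93,-2.44,0.00],"rot":[-0.000,-0.000,-0.120]}
{"travel":[-0.63,-2.53,0.00],"rot":[-0.000,-0.000,-0.120]}
{"travel":[-0.33,-2.59,0.00],"rot":[-0.000,-0.000,-0.120]}
{"travel":[-0.01,-2.61,0.00],"rot":[-0.000,-0.000,-0.120]}
{"travel":[0.30,-2.59,0.00],"rot":[-0.000,-0.000,-0.120]}
{"travel":[0.61,-2.54,0.00],"rot":[-0.000,-0.000,-0.120]}
{"travel":[0.91,-2.45,0.00],"rot":[-0.000,-0.000,-0.120]}
{"travel":[1.19,-2.32,0.00],"rot":[-0.000,-0.000,-0.120]}
{"travel":[1.46,-2.16,-0.00],"rot":[-0.000,-0.000,-0.120]}
{"travel":[1.71,-1.97,-0.00],"rot":[-0.000,-0.000,-0.120]}
{"travel":[1.93,-1.76,-0.00],"rot":[-0.000,-0.000,-0.120]}
{"travel":[2.13,-1.51,-0.00],"rot":[-0.000,-0.000,-0.120]}
{"travel":[2.29,-1.25,-0.00],"rot":[-0.000,-0.000,-0.120]}
{"travel":[2.43,-0.96,-0.00],"rot":[-0.000,-0.000,-0.120]}
{"travel":[2.52,-0.67,-0.00],"rot":[-0.000,-0.000,-0.120]}
{"travel":[2.59,-0.36,-0.00],"rot":[-0.000,-0.000,-0.120]}
{"travel":[2.61,-0.05,-0.00],"rot":[-0.000,-0.000,-0.120]}
{"travel":[2.60,0.26,-0.00],"rot":[-0.000,-0.000,-0.120]}
{"travel":[2.55,0.57,-0.00],"rot":[-0.000,-0.000,-0.120]}
{"travel":[2.46,0.87,-0.00],"rot":[-0.000,-0.000,-0.120]}
```

Request:
apply_moves:
  series:
    - {"travel":[-1.95,-1.73,0],"rot":[0,0,-0.12]}
    - {"travel":[-1.73,-1.96,0],"rot":[0,0,-0.12]}
    - {"travel":[-1.48,-2.15,0],"rot":[0,0,-0.12]}
    - {"travel":[-1.22,-2.31,0],"rot":[0,0,-0.12]}
    - {"travel":[-0.93,-2.44,0],"rot":[0,0,-0.12]}
  gripper: 0
  force: 60

```text
clock: 0.52
tcp_pos: [0.1921, -0.3882, 0.2282]
orientation: [-3.138, 0.004, -0.695]
ft_force: [0.2, -0.6, -0.8]
grip_width: 0.0253
```

Request:
apply_moves:
  series:
    - {"travel":[-0.6,-2.53,0],"rot":[0,0,-0.12]}
    - {"travel":[-0.33,-2.6,0],"rot":[0,0,-0.12]}
    - {"travel":[0,-2.6,0],"rot":[0,0,-0.12]}
    - {"travel":[0.3,-2.6,0],"rot":[0,0,-0.12]}
    - {"travel":[0.6,-2.54,0],"rot":[0,0,-0.12]}

```text
clock: 0.93
tcp_pos: [0.2493, -0.2633, 0.2275]
orientation: [-3.134, 0.002, -0.07]
ft_force: [0.1, 0.0, -0.3]
grip_width: -0.0001
```

Request:
apply_moves:
  series:
    - {"travel":[0.9,-2.45,0],"rot":[0,0,-0.12]}
    - {"travel":[1.2,-2.3,0],"rot":[0,0,-0.12]}
    - {"travel":[1.46,-2.16,0],"rot":[0,0,-0.12]}
    - {"travel":[1.7,-1.97,0],"rot":[0,0,-0.12]}
    - {"travel":[1.93,-1.76,0],"rot":[0,0,-0.12]}

```text
clock: 1.35
tcp_pos: [0.3026, -0.1372, 0.2278]
orientation: [-3.133, -0.003, 0.555]
ft_force: [0.3, -0.7, 0.8]
grip_width: -0.0
```

Run:
```python
from h import *
plan([.417,.052,.231],Rtool(1.564,0,0))
```

```text
t 1.35 p [ 0.303 -0.137  0.228] q [-0.787 -0.128  1.996  0.005  1.282 -1.344] F [ 0.326 -0.678  0.821] w -0.0
need 8.1 n 9
{"travel":[2.19,-1.12,-0.02],"rot":[-0.001,-0.001,-0.112]}
{"travel":[2.30,-0.86,-0.02],"rot":[-0.001,-0.001,-0.112]}
{"travel":[2.38,-0.60,-0.02],"rot":[-0.001,-0.001,-0.112]}
{"travel":[2.43,-0.33,-0.03],"rot":[-0.001,-0.001,-0.112]}
{"travel":[2.46,-0.06,-0.03],"rot":[-0.001,-0.001,-0.112]}
{"travel":[2.45,0.22,-0.03],"rot":[-0.001,-0.001,-0.112]}
{"travel":[2.41,0.49,-0.03],"rot":[-0.001,-0.001,-0.112]}
{"travel":[2.34,0.76,-0.03],"rot":[-0.001,-0.001,-0.112]}
{"travel":[2.24,1.01,-0.03],"rot":[-0.001,-0.001,-0.112]}
```

Request:
apply_moves:
  series:
    - {"travel":[2.19,-1.12,0],"rot":[0,0,-0.112]}
    - {"travel":[2.3,-0.86,0],"rot":[0,0,-0.112]}
    - {"travel":[2.38,-0.6,0],"rot":[0,0,-0.112]}
    - {"travel":[2.43,-0.33,0],"rot":[0,0,-0.112]}
    - {"travel":[2.46,-0.06,0],"rot":[0,0,-0.112]}

```text
clock: 1.77
tcp_pos: [0.3659, -0.0243, 0.2283]
orientation: [-3.136, -0.007, 1.145]
ft_force: [0.6, -0.0, 0.3]
grip_width: -0.0002
```

Request:
apply_moves:
  series:
    - {"travel":[2.45,0.22,0],"rot":[0,0,-0.112]}
    - {"travel":[2.41,0.49,0],"rot":[0,0,-0.112]}
    - {"travel":[2.34,0.76,0],"rot":[0,0,-0.112]}
    - {"travel":[2.24,1.0,0],"rot":[0,0,-0.112]}
    - {"travel":[0,0,0],"rot":[0,0,0]}

```text
clock: 2.18
tcp_pos: [0.4155, 0.07, 0.2281]
orientation: [-3.138, -0.01, 1.626]
ft_force: [0.9, 0.1, -0.1]
grip_width: -0.0002
```

Run:
```python
from h import *
plan([.417,.052,.138],Rtool(1.564,0,0),4)
f=snap("scene",1); crop(f,150,90,310,210,5,"v1.png")
```

```text
t 2.18 p [0.416 0.07  0.228] q [-0.119  0.086  1.786  0.01   1.274 -1.747] F [ 0.91   0.08  -0.059] w -0.0002
need 2.2 n 4
{"travel":[-0.47,0.02,2.25],"rot":[-0.001,-0.003,0.015]}
{"travel":[-0.47,0.02,2.25],"rot":[-0.001,-0.003,0.015]}
{"travel":[-0.46,0.03,2.25],"rot":[-0.001,-0.003,0.015]}
{"travel":[-0.46,0.03,2.25],"rot":[-0.001,-0.003,0.015]}
(600, 800, 3)
```

View pics/v1.png

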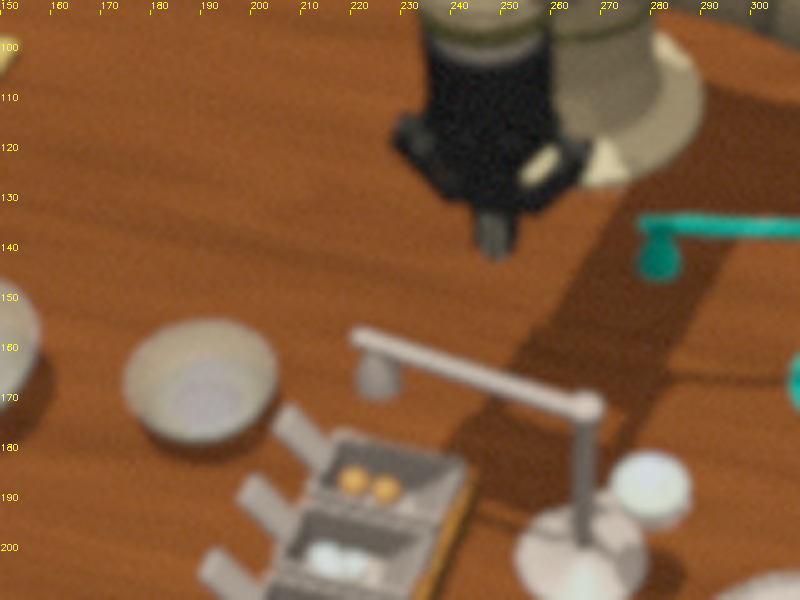

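Request:
apply_moves:
  series:
    - {"travel":[-0.5,0,2.25],"rot":[0,0,0.015]}
    - {"travel":[-0.5,0,2.25],"rot":[0,0,0.015]}
    - {"travel":[-0.5,0,2.25],"rot":[0,0,0.015]}
    - {"travel":[-0.4,0,2.2],"rot":[0,0,0.015]}
    - {"travel":[0,0,0],"rot":[0,0,0]}

```text
clock: 2.65
tcp_pos: [0.414, 0.048, 0.1356]
orientation: [-3.139, -0.008, 1.551]
ft_force: [-0.2, -0.3, -0.1]
grip_width: 0.0001
```

Run:
```python
from h import *
piv=np.array([.4724,.1463,0]); r=Rtool(1.564,0,0); s,p,rr=cur(); print(p,s["orientation"])
for a in [0,.3,.6,.9,1.2,1.5]:
    q=piv+[.1*np.sin(a)-.02*np.cos(a),-.1*np.cos(a)-.02*np.sin(a),.138]
    d=r.inv().apply(q-p); print(a,q,d*100,np.linalg.norm(d)); p=q
```

```text
[0.41397867 0.04800972 0.13558425] [-3.13876481 -0.00811704  1.550644  ]
0 [0.4524 0.0463 0.138 ] [-0.14485602  3.84320656 -0.24157539] 0.03853515096603288
0.3 [0.48284529 0.04485595 0.138     ] [-0.12371051  3.04544019  0.        ] 0.030479518142309866
0.6 [0.51235754 0.05247359 0.138     ] [0.78180395 2.9459791  0.        ] 0.03047951814230987
0.9 [0.53830049 0.06847246 0.138     ] [1.61748219 2.58336247 0.        ] 0.030479518142309855
1.2 [0.55835675 0.09142344 0.138     ] [2.30867557 1.98998176 0.        ] 0.03047951814230982
1.5 [0.57073475 0.11927638 0.138     ] [2.79364183 1.2188419  0.        ] 0.030479518142309845
```

Request:
apply_moves:
  series:
    - {"travel":[0,1.9,0]}
    - {"travel":[-0.1,1.9,0]}
    - {"travel":[0,1.5,0]}
    - {"travel":[-0.1,1.5,0]}
    - {"travel":[0.4,1.5,0]}

```text
$.series[0]: bad value
```

Request:
apply_moves:
  series:
    - {"travel":[0.4,1.5,0]}
    - {"travel":[0.8,1.3,0]}
    - {"travel":[0.8,1.3,0]}
    - {"travel":[1.1,1.0,0]}
    - {"travel":[1.2,1.0,0]}

```text
$.series[0]: bad value
```

Run:
```python
from h import *
r=Rtool(1.564,0,0); s,p,rr=cur(); print(p,s["orientation"],s["ft_force"])
f=snap("top",2); crop(f,190,130,310,220,6,"v2.png")
for q in [(.5584,.0914,.138),(.5707,.1193,.138)]: print(rr.inv().apply(np.array(q)-p)*100)
```

```text
[0.41397867 0.04800972 0.13558425] [-3.13876481 -0.00811704  1.550644  ] [-0.24849834 -0.25675406 -0.09821645]
(540, 720, 3)
[ 4.63097805 14.35113099 -0.24457641]
[ 7.44510451 15.52471996 -0.22505217]
```

View pics/v2.png

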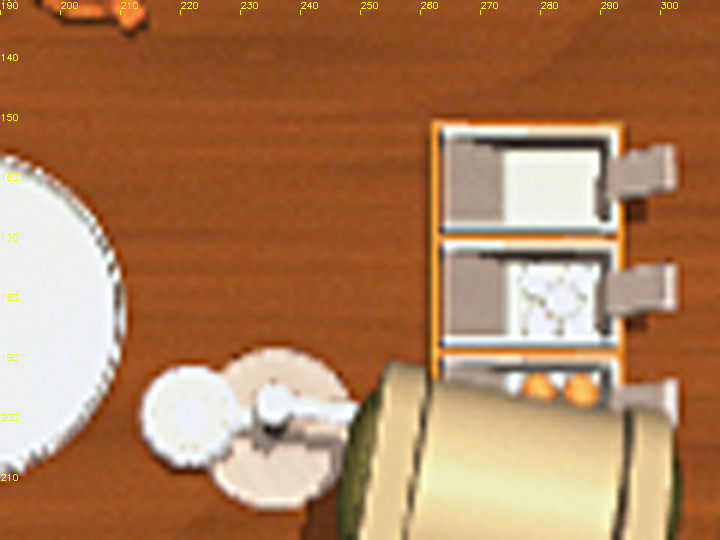

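Rot must be given. The arm has not moved; resending the push.

Request:
apply_moves:
  series:
    - {"travel":[0,1.9,0],"rot":[0,0,0]}
    - {"travel":[-0.1,1.9,0],"rot":[0,0,0]}
    - {"travel":[0,1.5,0],"rot":[0,0,0]}
    - {"travel":[-0.1,1.5,0],"rot":[0,0,0]}
    - {"travel":[0.4,1.5,0],"rot":[0,0,0]}

```text
clock: 3.12
tcp_pos: [0.4998, 0.0467, 0.1443]
orientation: [3.139, -0.007, 1.547]
ft_force: [-0.9, 0.3, -0.7]
grip_width: 0.0003
```

Request:
apply_moves:
  series:
    - {"travel":[0.4,1.5,0],"rot":[0,0,0]}
    - {"travel":[0.8,1.3,0],"rot":[0,0,0]}
    - {"travel":[0.8,1.3,0],"rot":[0,0,0]}
    - {"travel":[1.1,1.0,0],"rot":[0,0,0]}
    - {"travel":[1.2,1.0,0],"rot":[0,0,0]}

```text
clock: 3.53
tcp_pos: [0.5667, 0.0868, 0.1537]
orientation: [3.133, -0.005, 1.541]
ft_force: [-0.1, -0.6, -0.0]
grip_width: 0.0006
```

Run:
```python
from h import *
r=Rtool(1.564,0,0); s,p,rr=cur(); print(p,s["orientation"],s["ft_force"])
f=snap("scene",2); crop(f,150,90,310,210,5,"v3.png")
for q in [(.5584,.0914,.138),(.5707,.1193,.138)]: print(rr.inv().apply(np.array(q)-p)*100)
```

```text
[0.56674023 0.08682026 0.15372426] [ 3.13312965 -0.00537636  1.54138272] [-0.06454303 -0.58792846 -0.03570535]
(600, 800, 3)
[ 0.42478799 -0.86042743  1.56750724]
[3.24971387 0.28681879 1.59240514]
```

View pics/v3.png

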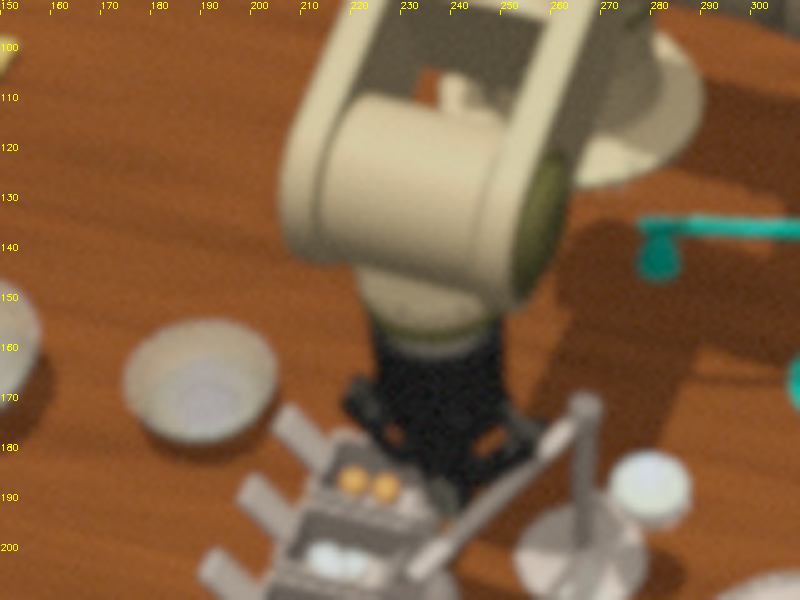

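Request:
apply_moves:
  series:
    - {"travel":[0,-0.4,0.8],"rot":[0,0,0]}
    - {"travel":[0.8,0.1,0.6],"rot":[0,0,0]}
    - {"travel":[0.9,0.3,0.3],"rot":[0,0,0]}
    - {"travel":[0.8,0.2,0],"rot":[0,0,0]}
    - {"travel":[0.7,0.1,0],"rot":[0,0,0]}

```text
clock: 4.0
tcp_pos: [0.5721, 0.1208, 0.1392]
orientation: [3.128, -0.005, 1.54]
ft_force: [-0.5, -0.1, 0.3]
grip_width: 0.0
```

Run:
```python
from h import *
r=Rtool(1.564,0,0); s,p,rr=cur(); print(p,s["orientation"],s["ft_force"])
f=snap("scene",3); crop(f,190,130,310,220,6.6,"v4.png")
print(rr.inv().apply(np.array((.5707,.1193,.138))-p)*100)
```

```text
[0.57208673 0.12083916 0.13921215] [ 3.12828277 -0.00513351  1.53993855] [-0.460283   -0.14145865  0.3094979 ]
(594, 792, 3)
[-0.15874152 -0.13544909  0.11860981]
```

View pics/v4.png

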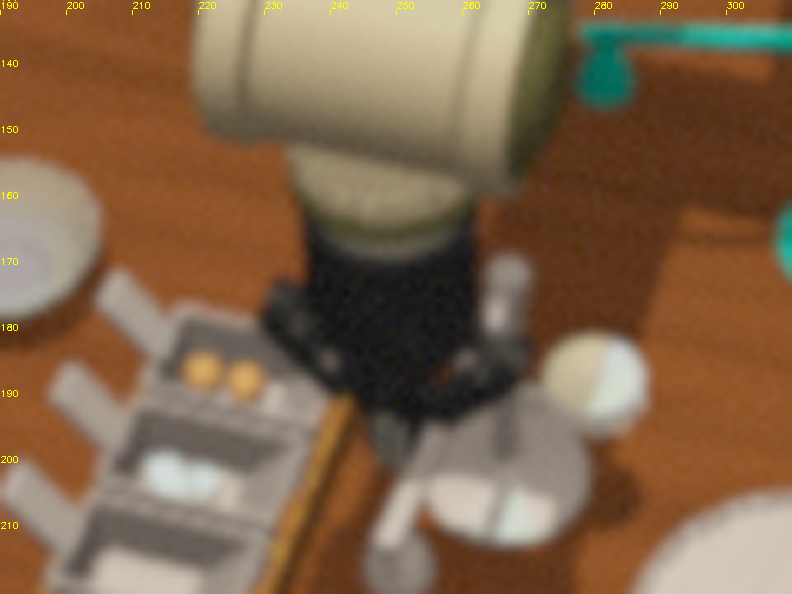

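Request:
apply_moves:
  series:
    - {"travel":[-1.5,-0.5,0],"rot":[0,0,0]}
    - {"travel":[-2,-1,-2.5],"rot":[0,0,0]}
    - {"travel":[-2.0,-1,-3],"rot":[0,0,0]}
    - {"travel":[-2,-1,-3],"rot":[0,0,0]}
    - {"travel":[-2,-1,-2],"rot":[0,0,0]}

```text
clock: 4.47
tcp_pos: [0.52, 0.0299, 0.2419]
orientation: [3.138, -0.007, 1.549]
ft_force: [1.0, -0.2, 0.5]
grip_width: 0.0001
```

```bash
cat >> h.py <<'E'
YAW=np.deg2rad(89.5); BIN=np.array([.480,.0052,.006])
def tabpt(d,b=None,yaw=YAW,tip=0):
    b=BIN if b is None else b
    l=np.deg2rad(35); return b+Rbin(yaw,tip).apply([-.0465-d*np.sin(l),0,.05+d*np.cos(l)])
E
python3 - <<'E'
from h import *
r=Rtool(YAW); g=tabpt(.03); z=r.apply([0,0,1])
print(g,z)
plan(g+.019*z-.08*z,r)
f=snap("scene",4); crop(f,170,130,310,235,5.7,"v5.png")
f=snap("top",4); crop(f,190,130,310,220,6,"v6.png")
E
```

```text
[ 0.47944406 -0.05850487  0.08057456] [ 0.00500534  0.5735546  -0.81915204]
t 4.47 p [0.52  0.03  0.242] q [-0.172  0.294  1.495  0.008  1.35  -1.722] F [ 0.973 -0.197  0.533] w 0.0001
need 4.9 n 5
{"travel":[-2.50,-0.77,2.21],"rot":[0.001,0.121,-0.002]}
{"travel":[-2.75,-0.77,1.89],"rot":[0.001,0.121,-0.002]}
{"travel":[-2.95,-0.78,1.55],"rot":[0.001,0.121,-0.002]}
{"travel":[-3.12,-0.78,1.18],"rot":[0.001,0.121,-0.002]}
{"travel":[-3.23,-0.79,0.80],"rot":[0.001,0.121,-0.002]}
(598, 798, 3)
(540, 720, 3)
```

View pics/v5.png

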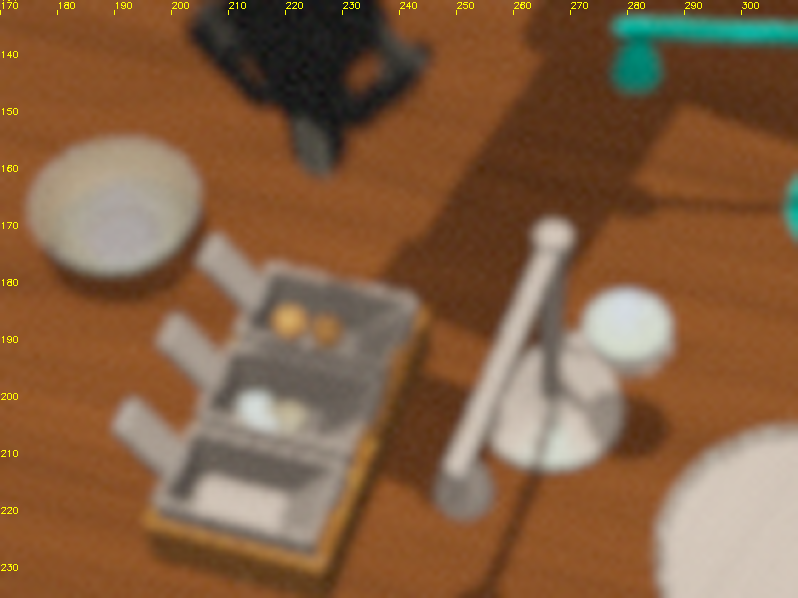

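View pics/v6.png

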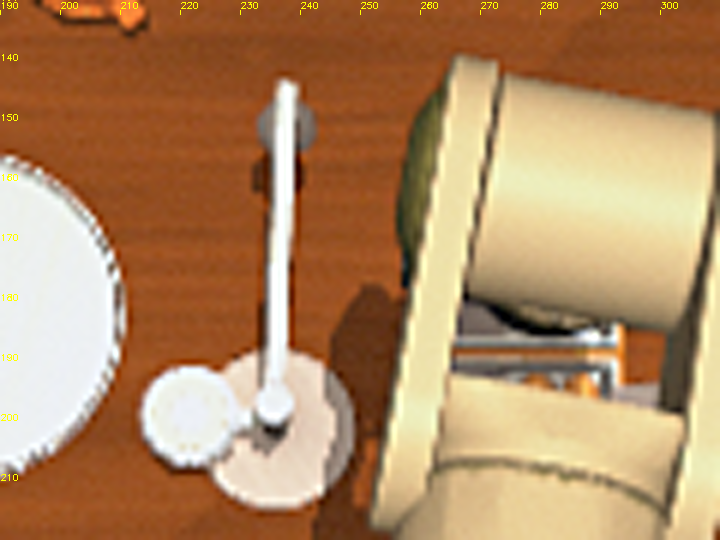

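Request:
apply_moves:
  series:
    - {"travel":[-2.5,-0.77,2.2],"rot":[0,0.121,0]}
    - {"travel":[-2.75,-0.77,1.9],"rot":[0,0.121,0]}
    - {"travel":[-2.95,-0.78,1.55],"rot":[0,0.121,0]}
    - {"travel":[-3.1,-0.78,1.2],"rot":[0,0.121,0]}
    - {"travel":[-3.2,-0.8,0.8],"rot":[0,0.121,0]}
  gripper: 5

```text
clock: 4.98
tcp_pos: [0.4854, -0.0861, 0.1352]
orientation: [3.098, -0.626, 1.588]
ft_force: [1.3, 0.1, -0.8]
grip_width: 0.0503
```

Run:
```python
from h import *
r=Rtool(YAW); g=tabpt(.03); z=r.apply([0,0,1])
plan(g+.019*z-.06*z,r,3)
```

```text
t 4.98 p [ 0.485 -0.086  0.135] q [-0.68   0.487  1.654  0.503  1.422 -2.438] F [ 1.261  0.106 -0.805] w 0.0503
need 0.5 n 3
{"travel":[-0.30,-0.23,0.64],"rot":[0.009,-0.005,0.007]}
{"travel":[-0.30,-0.22,0.64],"rot":[0.009,-0.005,0.007]}
{"travel":[-0.29,-0.21,0.65],"rot":[0.009,-0.005,0.007]}
```

Request:
apply_moves:
  series:
    - {"travel":[-0.3,-0.23,0.6],"rot":[0.009,-0.005,0.007]}
    - {"travel":[-0.3,-0.22,0.6],"rot":[0.009,-0.005,0.007]}
    - {"travel":[-0.3,-0.2,0.6],"rot":[0.009,-0.005,0.007]}
    - {"travel":[0,0,0],"rot":[0,0,0]}

```text
clock: 5.32
tcp_pos: [0.476, -0.0868, 0.106]
orientation: [-3.124, -0.622, 1.539]
ft_force: [-0.0, -0.8, 0.7]
grip_width: 0.0498
```

Run:
```python
from h import *
r=Rtool(YAW); g=tabpt(.03); z=r.apply([0,0,1])
plan(g+.019*z,r,4)
f=snap("scene",5); crop(f,170,130,270,205,8,"v7.png",proj(f,[g,tabpt(0),tabpt(.045)]))
```

```text
t 5.32 p [ 0.476 -0.087  0.106] q [-0.681  0.528  1.677  0.48   1.383 -2.425] F [-0.017 -0.765  0.7  ] w 0.0498
need 1.4 n 4
{"travel":[0.20,0.08,1.40],"rot":[-0.001,-0.003,-0.005]}
{"travel":[0.20,0.08,1.40],"rot":[-0.001,-0.003,-0.005]}
{"travel":[0.21,0.08,1.40],"rot":[-0.001,-0.003,-0.005]}
{"travel":[0.21,0.08,1.40],"rot":[-0.001,-0.003,-0.005]}
(600, 800, 3)
```

View pics/v7.png

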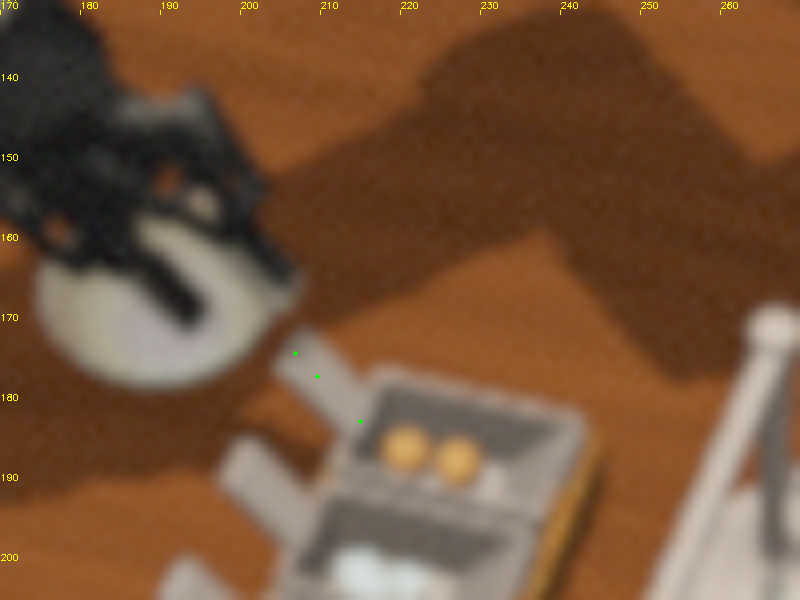

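Request:
apply_moves:
  series:
    - {"travel":[0.2,0.08,1.4],"rot":[0,-0.003,-0.005]}
    - {"travel":[0.2,0.08,1.4],"rot":[0,-0.003,-0.005]}
    - {"travel":[0.2,0.08,1.4],"rot":[0,-0.003,-0.005]}
    - {"travel":[0.2,0.08,1.2],"rot":[0,0,0]}

```text
clock: 5.7
tcp_pos: [0.4834, -0.0453, 0.0708]
orientation: [3.134, -0.603, 1.575]
ft_force: [-0.5, 0.0, 0.0]
grip_width: 0.0499
```

Run:
```python
from h import *
r=Rtool(YAW); g=tabpt(.03); z=r.apply([0,0,1])
plan(g+.019*z,r,2)
s,p,rr=cur()
f=snap("scene",6); crop(f,170,130,270,205,8,"v8.png",proj(f,[g,tabpt(0),tabpt(.045),p]))
```

```text
t 5.7 p [ 0.483 -0.045  0.071] q [-0.602  0.559  1.735  0.517  1.258 -2.44 ] F [-0.508  0.002  0.038] w 0.0499
need 0.2 n 2
{"travel":[-0.26,-0.19,0.17],"rot":[0.000,0.004,0.005]}
{"travel":[-0.26,-0.19,0.17],"rot":[0.000,0.004,0.005]}
(600, 800, 3)
```

View pics/v8.png

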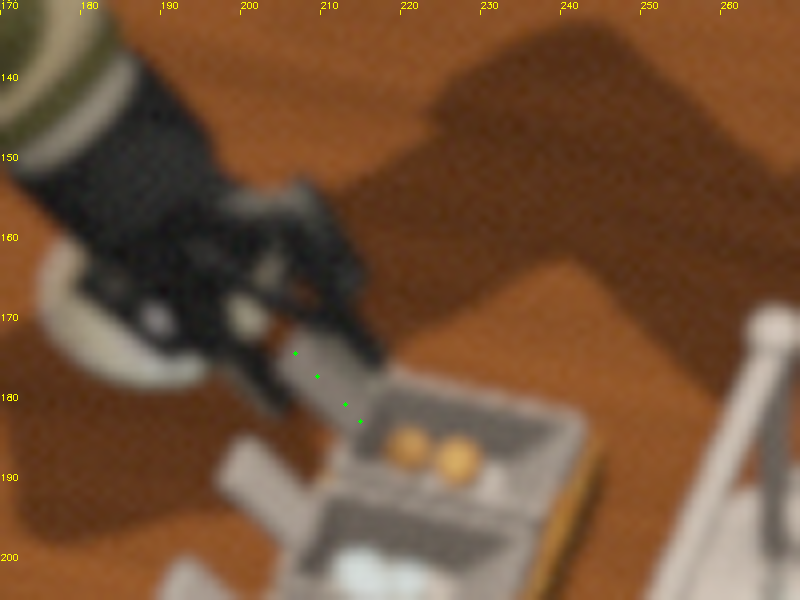

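Request:
apply_moves:
  series:
    - {"travel":[-0.26,-0.19,0.1],"rot":[0,0.004,0.005]}
    - {"travel":[-0.2,-0.1,0.1],"rot":[0,0,0]}
    - {"travel":[0,0,0],"rot":[0,0,0]}

```text
clock: 6.0
tcp_pos: [0.4807, -0.0445, 0.0674]
orientation: [3.136, -0.606, 1.576]
ft_force: [1.3, 0.4, 0.1]
grip_width: 0.0498
```

Run:
```python
from h import *
r=Rtool(YAW); g=tabpt(.03); z=r.apply([0,0,1])
plan(g+.019*z,r,1)
```

```text
t 6.0 p [ 0.481 -0.045  0.067] q [-0.604  0.563  1.743  0.518  1.253 -2.448] F [1.286 0.36  0.139] w 0.0498
need 0.1 n 1
{"travel":[-0.39,-0.12,0.02],"rot":[-0.002,0.005,0.011]}
```

Request:
apply_moves:
  series:
    - {"travel":[-0.4,-0.1,0],"rot":[0,0.005,0.011]}
    - {"travel":[0,0,0],"rot":[0,0,0]}
    - {"travel":[0,0,0],"rot":[0,0,0]}
    - {"travel":[0,0,0],"rot":[0,0,0]}
  gripper: 0
  force: 60

```text
clock: 6.33
tcp_pos: [0.4804, -0.0495, 0.0664]
orientation: [3.142, -0.61, 1.562]
ft_force: [-0.1, 0.4, 0.3]
grip_width: 0.0075
```

Request:
apply_moves:
  series:
    - {"travel":[0,0,0],"rot":[0,0,0]}
    - {"travel":[0,0,0],"rot":[0,0,0]}

```text
clock: 6.5
tcp_pos: [0.4804, -0.0499, 0.0665]
orientation: [3.141, -0.61, 1.561]
ft_force: [-0.4, 0.5, -0.6]
grip_width: 0.0071
```

Run:
```python
from h import *
s,p,rr=cur(); print(p,s["ft_force"],s["moment"],s["grip_width"])
print(rr.inv().apply([0,0,1]), rr.apply([0,0,1]),rr.as_euler('xyz'))
f=snap("scene",7); crop(f,170,130,270,205,8,"v9.png")
```

```text
[ 0.48042582 -0.04990304  0.06646922] [-0.40428594  0.49115231 -0.55292792] [-0.31024335 -0.05363694  0.07602261] 0.007051383403991149
[ 5.72812596e-01  2.45607806e-04 -8.19686324e-01] [ 0.00575654  0.57278372 -0.81968632] [ 3.14129302 -0.60993307  1.56126965]
(600, 800, 3)
```

View pics/v9.png

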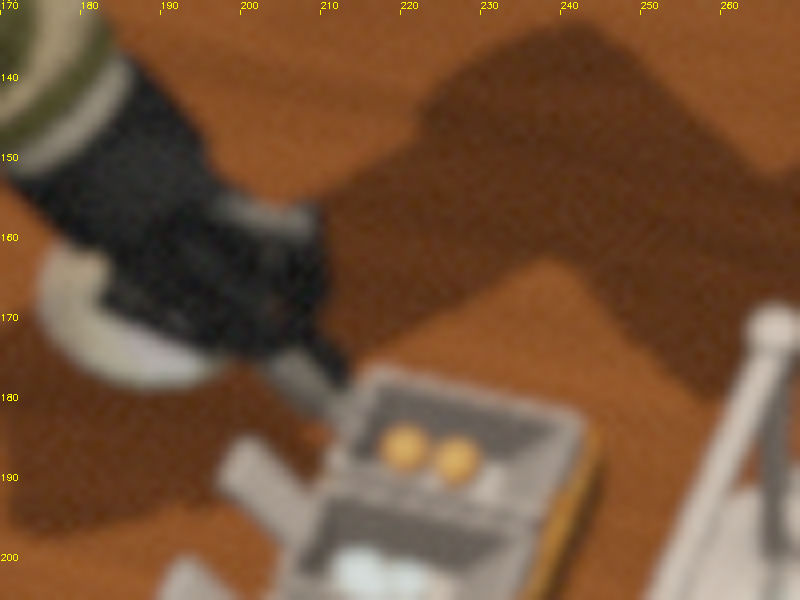

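Request:
apply_moves:
  series:
    - {"travel":[0.6,0,-0.8],"rot":[0,0,0]}
    - {"travel":[0.6,0,-0.8],"rot":[0,0,0]}
    - {"travel":[0.6,0,-0.8],"rot":[0,0,0]}
    - {"travel":[0.6,0,-0.8],"rot":[0,0,0]}

```text
clock: 6.88
tcp_pos: [0.4797, -0.0482, 0.1085]
orientation: [-3.138, -0.611, 1.559]
ft_force: [0.2, -0.3, -0.6]
grip_width: 0.0072
```

Run:
```python
from h import *
s,p,rr=cur(); print(p,s["ft_force"],s["moment"],s["grip_width"],rr.as_euler('xyz'))
f=snap("scene",8); crop(f,170,130,270,205,8,"v10.png")
```

```text
[ 0.47970188 -0.04822325  0.10852695] [ 0.21409086 -0.34646826 -0.55469298] [-0.49642682  0.02519604 -0.00156858] 0.007192768334692986 [-3.13819972 -0.61075237  1.55921845]
(600, 800, 3)
```

View pics/v10.png

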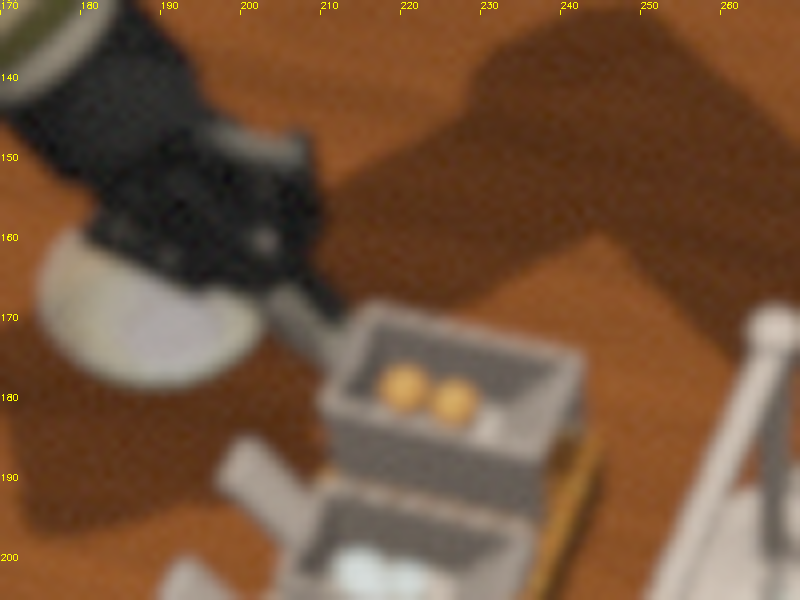

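```bash
cat >> h.py <<'E'
BOWL=np.array([.4582,-.3542,0])
def pour(L,yaw,tip): return np.array(L)-Rbin(yaw,tip).apply([.1008,0,-.009]), Rtool(yaw,tip)
def lipxy(yaw,back=.018): return BOWL-back*np.array([np.cos(yaw),np.sin(yaw),0])
E
python3 - <<'E'
from h import *
s,p,rr=cur()
p1=p+[-.02,-.03,.08]
plan(p1,Rtool(1.45),4)
y=.6
q,r=pour(lipxy(y)+[0,0,.15],y,0); print(q)
plan(q,r,start=(p1,Rtool(1.45)))
E
```

```text
t 6.93 p [ 0.48  -0.049  0.11 ] q [-0.613  0.493  1.716  0.505  1.341 -2.395] F [ 1.59  -0.144  1.478] w 0.0072
need 2.1 n 4
{"travel":[0.53,-0.49,-2.07],"rot":[-0.016,0.000,0.023]}
{"travel":[0.52,-0.47,-2.08],"rot":[-0.016,0.000,0.023]}
{"travel":[0.51,-0.45,-2.09],"rot":[-0.016,0.000,0.023]}
{"travel":[0.50,-0.43,-2.09],"rot":[-0.016,0.000,0.023]}
[ 0.36  -0.421  0.159]
need 8.6 n 9
{"travel":[-3.41,-0.65,-1.96],"rot":[-0.054,0.000,0.077]}
{"travel":[-3.44,-0.28,-1.98],"rot":[-0.054,0.000,0.077]}
{"travel":[-3.45,0.10,-1.99],"rot":[-0.054,0.000,0.077]}
{"travel":[-3.43,0.47,-1.97],"rot":[-0.054,0.000,0.077]}
{"travel":[-3.38,0.84,-1.94],"rot":[-0.054,0.000,0.077]}
{"travel":[-3.30,1.20,-1.88],"rot":[-0.054,0.000,0.077]}
{"travel":[-3.19,1.55,-1.81],"rot":[-0.054,0.000,0.077]}
{"travel":[-3.06,1.89,-1.72],"rot":[-0.054,0.000,0.077]}
{"travel":[-2.90,2.21,-1.60],"rot":[-0.054,0.000,0.077]}
```

Request:
apply_moves:
  series:
    - {"travel":[0.9,0,-1.3],"rot":[0,0,0]}
    - {"travel":[1.0,0,-1.5],"rot":[0,0,0]}
    - {"travel":[1.0,0,-1.5],"rot":[-0.016,0,0.023]}
    - {"travel":[0.8,0,-1.4],"rot":[-0.016,0,0.023]}
    - {"travel":[-0.3,0,-1.6],"rot":[-0.03,0,0.04]}

```text
clock: 7.35
tcp_pos: [0.4791, -0.0609, 0.1945]
orientation: [3.14, -0.609, 1.457]
ft_force: [0.1, 0.2, -1.9]
grip_width: 0.0076
```

Run:
```python
from h import *
y=.6
q,r=pour(lipxy(y)+[0,0,.15],y,0)
plan(q,r,13)
```

```text
t 7.35 p [ 0.479 -0.061  0.195] q [-0.651  0.354  1.67   0.517  1.473 -2.253] F [ 0.053  0.19  -1.88 ] w 0.0076
need 9.2 n 13
{"travel":[-2.50,-0.59,-1.41],"rot":[-0.038,0.000,0.054]}
{"travel":[-2.53,-0.40,-1.43],"rot":[-0.038,0.000,0.054]}
{"travel":[-2.54,-0.21,-1.44],"rot":[-0.038,0.000,0.054]}
{"travel":[-2.55,-0.02,-1.45],"rot":[-0.038,0.000,0.054]}
{"travel":[-2.55,0.17,-1.44],"rot":[-0.038,0.000,0.054]}
{"travel":[-2.53,0.36,-1.43],"rot":[-0.038,0.000,0.054]}
{"travel":[-2.51,0.55,-1.42],"rot":[-0.038,0.000,0.054]}
{"travel":[-2.47,0.74,-1.39],"rot":[-0.038,0.000,0.054]}
{"travel":[-2.43,0.93,-1.36],"rot":[-0.038,0.000,0.054]}
{"travel":[-2.37,1.11,-1.32],"rot":[-0.038,0.000,0.054]}
{"travel":[-2.31,1.28,-1.28],"rot":[-0.038,0.000,0.054]}
{"travel":[-2.23,1.45,-1.23],"rot":[-0.038,0.000,0.054]}
{"travel":[-2.15,1.61,-1.17],"rot":[-0.038,0.000,0.054]}
```

Request:
apply_moves:
  series:
    - {"travel":[-1.2,-0.3,-0.7],"rot":[-0.02,0,0.03]}
    - {"travel":[-2.2,-0.5,-1.25],"rot":[-0.038,0,0.054]}
    - {"travel":[-2.5,-0.4,-1.42],"rot":[-0.038,0,0.054]}
    - {"travel":[-2.55,-0.2,-1.44],"rot":[-0.038,0,0.054]}
    - {"travel":[-2.55,0,-1.44],"rot":[-0.038,0,0.054]}

```text
clock: 7.77
tcp_pos: [0.4355, -0.1822, 0.1892]
orientation: [3.126, -0.606, 1.158]
ft_force: [0.7, 0.1, 0.2]
grip_width: 0.0073
```

Request:
apply_moves:
  series:
    - {"travel":[-2.55,0.2,-1.44],"rot":[-0.038,0,0.054]}
    - {"travel":[-2.53,0.4,-1.42],"rot":[-0.038,0,0.054]}
    - {"travel":[-2.5,0.6,-1.4],"rot":[-0.038,0,0.054]}
    - {"travel":[-2.45,0.8,-1.38],"rot":[-0.038,0,0.054]}
    - {"travel":[-2.4,1.0,-1.35],"rot":[-0.038,0,0.054]}

```text
clock: 8.18
tcp_pos: [0.3815, -0.3257, 0.1784]
orientation: [3.12, -0.609, 0.814]
ft_force: [-0.2, -0.3, -1.9]
grip_width: 0.0071
```

Run:
```python
from h import *
y=.6
q,r=pour(lipxy(y)+[0,0,.15],y,0)
plan(q,r,5)
f=snap("scene",9); crop(f,90,80,250,200,5,"v11.png")
```

```text
t 8.18 p [ 0.382 -0.326  0.178] q [-1.226  0.382  1.676  0.556  1.397 -2.221] F [-0.162 -0.296 -1.911] w 0.0071
need 2.4 n 5
{"travel":[-1.60,1.01,-0.62],"rot":[-0.020,0.000,0.035]}
{"travel":[-1.57,1.08,-0.60],"rot":[-0.020,0.000,0.035]}
{"travel":[-1.53,1.15,-0.58],"rot":[-0.020,0.000,0.035]}
{"travel":[-1.49,1.21,-0.56],"rot":[-0.020,0.000,0.035]}
{"travel":[-1.44,1.28,-0.53],"rot":[-0.020,0.000,0.035]}
(600, 800, 3)
```

View pics/v11.png

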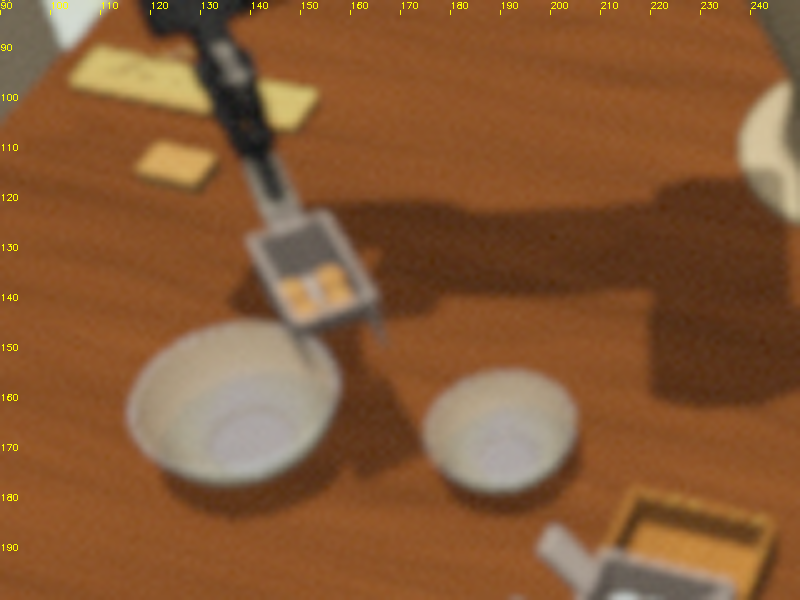

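Request:
apply_moves:
  series:
    - {"travel":[-1.6,1.0,-0.6],"rot":[-0.02,0,0.035]}
    - {"travel":[-1.4,1.0,-0.55],"rot":[-0.02,0,0.035]}
    - {"travel":[-1.1,0.9,-0.4],"rot":[-0.02,0,0.035]}
    - {"travel":[-0.8,0.7,-0.3],"rot":[-0.02,0,0.03]}
    - {"travel":[-0.3,0.3,-0.1],"rot":[0,0,0]}

```text
clock: 8.65
tcp_pos: [0.3641, -0.4004, 0.1654]
orientation: [3.132, -0.608, 0.629]
ft_force: [0.0, 0.7, -2.3]
grip_width: 0.0071
```

Run:
```python
from h import *
y=.6
s,p,rr=cur()
q,r=pour(lipxy(y)+[0,0,.15],y,0)
plan(q,r,3)
f=snap("scene",10); print(proj(f,p+rr.apply(Rtool(0).inv().apply([.1008,0,-.009]))));crop(f,90,80,250,200,5,"v12.png",proj(f,p+rr.apply(Rtool(0).inv().apply([.1008,0,-.009]))))
f=snap("top",10); crop(f,320,150,440,240,6.6,"v13.png",proj(f,p+rr.apply(Rtool(0).inv().apply([.1008,0,-.009]))))
```

```text
t 8.65 p [ 0.364 -0.4    0.165] q [-1.319  0.463  1.591  0.578  1.367 -2.146] F [ 0.004  0.661 -2.343] w 0.0071
need 0.5 n 3
{"travel":[-0.55,0.49,-0.11],"rot":[-0.002,0.001,0.008]}
{"travel":[-0.54,0.49,-0.11],"rot":[-0.002,0.001,0.008]}
{"travel":[-0.54,0.50,-0.11],"rot":[-0.002,0.001,0.008]}
[[133.932 137.567]]
(600, 800, 3)
(594, 792, 3)
```

View pics/v12.png

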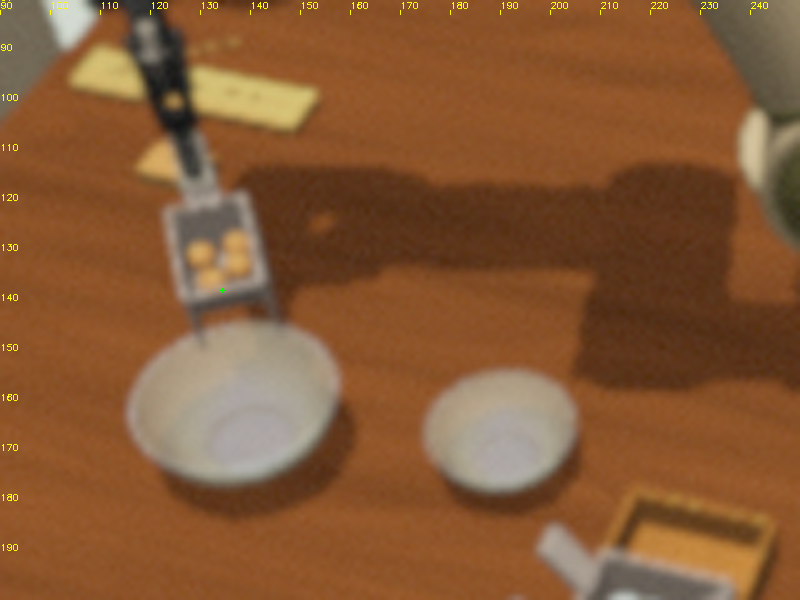

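View pics/v13.png

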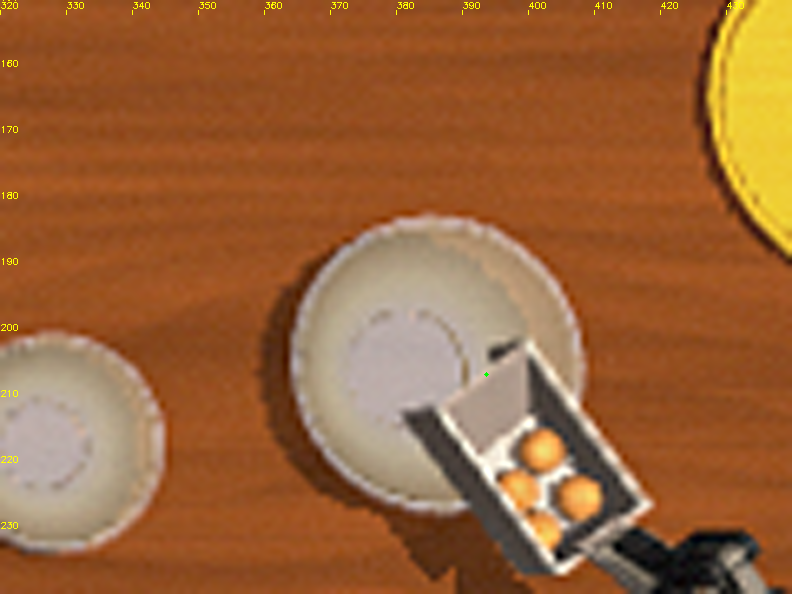

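Run:
```python
from h import *
y=.6
q,r=pour(lipxy(y)+[0,0,.108],y,np.deg2rad(40))
plan(q,r,9)
print((r.apply([0,0,1])))
```

```text
t 8.75 p [ 0.364 -0.4    0.165] q [-1.318  0.463  1.591  0.577  1.368 -2.148] F [-0.294  0.042 -0.435] w 0.0071
need 5.6 n 9
{"travel":[0.21,0.18,-0.04],"rot":[0.000,-0.077,0.003]}
{"travel":[0.21,0.18,-0.06],"rot":[0.000,-0.077,0.003]}
{"travel":[0.20,0.18,-0.08],"rot":[0.000,-0.077,0.003]}
{"travel":[0.20,0.18,-0.09],"rot":[0.000,-0.077,0.003]}
{"travel":[0.19,0.17,-0.11],"rot":[0.000,-0.077,0.003]}
{"travel":[0.18,0.17,-0.12],"rot":[0.000,-0.077,0.003]}
{"travel":[0.17,0.17,-0.13],"rot":[0.000,-0.077,0.003]}
{"travel":[0.16,0.17,-0.15],"rot":[0.000,-0.077,0.003]}
{"travel":[0.15,0.17,-0.16],"rot":[0.000,-0.077,0.003]}
[-0.072 -0.049 -0.996]
```

Request:
apply_moves:
  series:
    - {"travel":[0.2,0.2,0],"rot":[0,-0.077,0.003]}
    - {"travel":[0.2,0.2,0],"rot":[0,-0.077,0.003]}
    - {"travel":[0.2,0.2,0],"rot":[0,-0.077,0.003]}
    - {"travel":[0.2,0.2,-0.1],"rot":[0,-0.077,0.003]}
    - {"travel":[0.2,0.2,-0.1],"rot":[0,-0.077,0.003]}

```text
clock: 9.17
tcp_pos: [0.3769, -0.4007, 0.1714]
orientation: [-3.14, -0.212, 0.614]
ft_force: [0.7, -0.7, -1.8]
grip_width: 0.0074
```

Request:
apply_moves:
  series:
    - {"travel":[0.2,0.2,-0.1],"rot":[0,-0.077,0.003]}
    - {"travel":[0.2,0.2,-0.1],"rot":[0,-0.077,0.003]}
    - {"travel":[0.1,0.1,-0.1],"rot":[0,-0.05,0.003]}
    - {"travel":[0,0,0],"rot":[0,0,0]}

```text
clock: 9.5
tcp_pos: [0.3876, -0.3976, 0.1777]
orientation: [3.141, 0.004, 0.614]
ft_force: [0.2, 0.5, -1.1]
grip_width: 0.0073
```

Run:
```python
from h import *
y=.6
s,p,rr=cur(); B=rr*Rtool(0).inv(); 
L=p+B.apply([.1008,0,-.009]); print("lip",L,lipxy(y), "euler zyx bin",np.rad2deg(B.as_euler('ZYX')))
q,r=pour(lipxy(y)+[0,0,.092],y,np.deg2rad(56))
plan(q,r,8)
f=snap("scene",11); crop(f,90,80,250,200,5,"v14.png")
f=snap("top",11); crop(f,320,150,440,240,6.6,"v15.png",proj(f,L))
```

```text
lip [ 0.45064031 -0.35319556  0.11221189] [ 0.44334396 -0.36436356  0.        ] euler zyx bin [ 3.51716179e+01  3.52509450e+01 -1.49559644e-02]
t 9.5 p [ 0.388 -0.398  0.178] q [-1.007  0.425  1.483 -0.005  1.234 -1.62 ] F [ 0.216  0.505 -1.135] w 0.0073
need 2.9 n 8
{"travel":[0.20,0.05,-0.04],"rot":[0.000,-0.045,0.002]}
{"travel":[0.20,0.05,-0.05],"rot":[0.000,-0.045,0.002]}
{"travel":[0.19,0.05,-0.05],"rot":[0.000,-0.045,0.002]}
{"travel":[0.19,0.05,-0.06],"rot":[0.000,-0.045,0.002]}
{"travel":[0.19,0.05,-0.07],"rot":[0.000,-0.045,0.002]}
{"travel":[0.18,0.05,-0.08],"rot":[0.000,-0.045,0.002]}
{"travel":[0.18,0.05,-0.09],"rot":[0.000,-0.045,0.002]}
{"travel":[0.18,0.05,-0.10],"rot":[0.000,-0.045,0.002]}
(600, 800, 3)
(594, 792, 3)
```

View pics/v14.png

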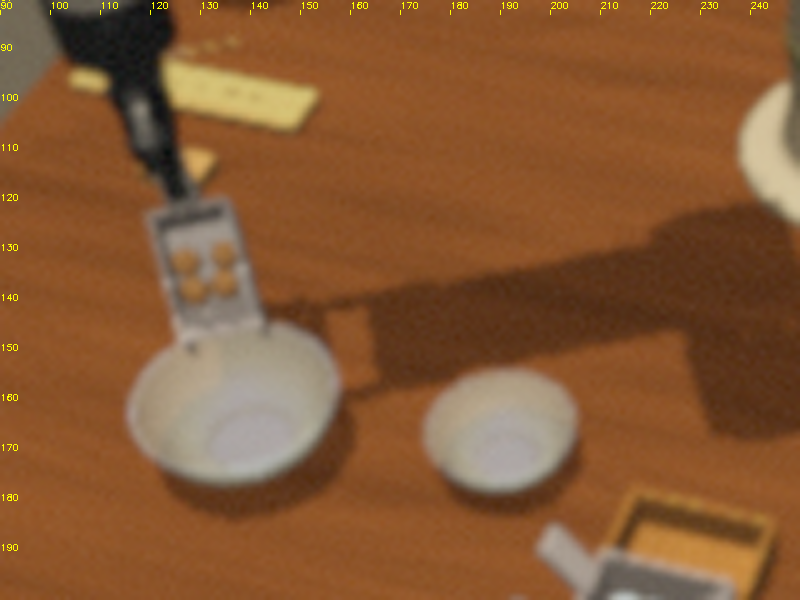

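View pics/v15.png

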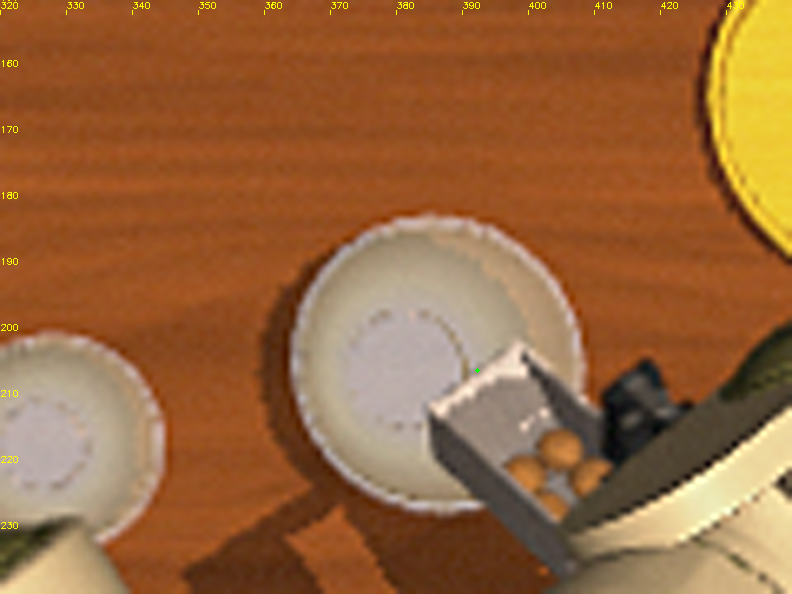

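Request:
apply_moves:
  series:
    - {"travel":[0.2,0.05,0],"rot":[0,-0.045,0]}
    - {"travel":[0.2,0.05,-0.05],"rot":[0,-0.045,0]}
    - {"travel":[0.2,0.05,-0.05],"rot":[0,-0.045,0]}
    - {"travel":[0.2,0.05,-0.05],"rot":[0,-0.045,0]}
    - {"travel":[0.2,0.05,-0.05],"rot":[0,-0.04,0]}

```text
clock: 10.02
tcp_pos: [0.3929, -0.3951, 0.1775]
orientation: [-3.136, 0.22, 0.608]
ft_force: [0.2, 0.6, -1.4]
grip_width: 0.0072
```

Run:
```python
from h import *
y=.6
s,p,rr=cur(); B=rr*Rtool(0).inv(); 
L=p+B.apply([.1008,0,-.009]); print("lip",L,lipxy(y), "euler zyx bin",np.rad2deg(B.as_euler('ZYX')))
q,r=pour(lipxy(y)+[0,0,.090],y,np.deg2rad(62))
plan(q,r,8)
f=snap("scene",12); crop(f,90,80,250,200,5,"v16.png")
```

```text
lip [ 0.44296085 -0.35976548  0.09694353] [ 0.44334396 -0.36436356  0.        ] euler zyx bin [35.13773575 47.6273709   0.48388291]
t 10.02 p [ 0.393 -0.395  0.177] q [-0.897  0.464  1.441 -0.23   1.265 -1.432] F [ 0.228  0.619 -1.39 ] w 0.0072
need 2.0 n 8
{"travel":[0.22,0.04,-0.12],"rot":[-0.000,-0.031,0.001]}
{"travel":[0.22,0.04,-0.13],"rot":[-0.000,-0.031,0.001]}
{"travel":[0.22,0.04,-0.14],"rot":[-0.000,-0.031,0.001]}
{"travel":[0.21,0.04,-0.14],"rot":[-0.000,-0.031,0.001]}
{"travel":[0.21,0.04,-0.15],"rot":[-0.000,-0.031,0.001]}
{"travel":[0.20,0.04,-0.16],"rot":[-0.000,-0.031,0.001]}
{"travel":[0.20,0.04,-0.16],"rot":[-0.000,-0.031,0.001]}
{"travel":[0.19,0.04,-0.17],"rot":[-0.000,-0.031,0.001]}
(600, 800, 3)
```

View pics/v16.png

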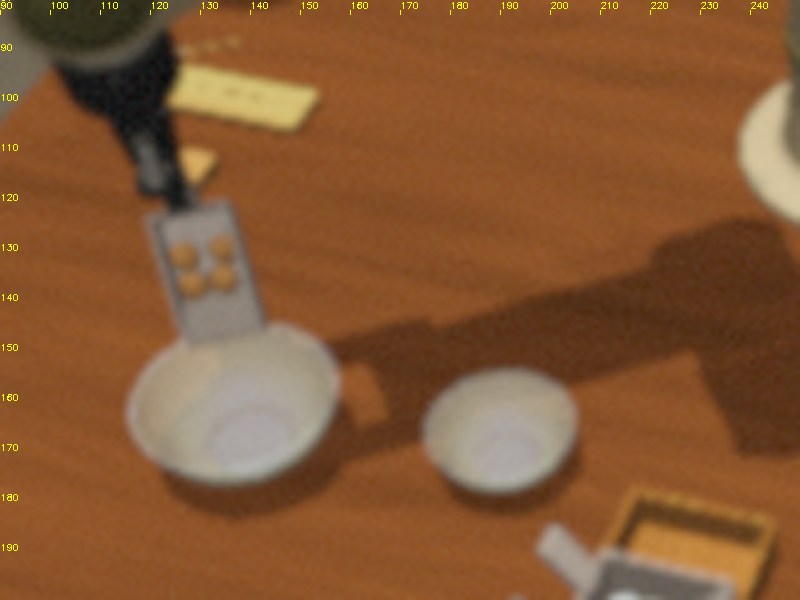

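Request:
apply_moves:
  series:
    - {"travel":[0.2,0.04,-0.15],"rot":[0,-0.031,0]}
    - {"travel":[0.2,0.04,-0.15],"rot":[0,-0.031,0]}
    - {"travel":[0.2,0.04,-0.15],"rot":[0,-0.031,0]}
    - {"travel":[0.2,0.04,-0.15],"rot":[0,-0.031,0]}
    - {"travel":[0.2,0.04,-0.15],"rot":[0,-0.031,0]}

```text
clock: 10.48
tcp_pos: [0.4013, -0.3897, 0.1801]
orientation: [-3.126, 0.371, 0.609]
ft_force: [-0.0, 0.1, -1.6]
grip_width: 0.0069
```

Run:
```python
from h import *
y=.6
s,p,rr=cur(); B=rr*Rtool(0).inv(); 
L=p+B.apply([.1008,0,-.009]); print("lip",L,lipxy(y), "euler zyx bin",np.rad2deg(B.as_euler('ZYX')))
q,r=pour(lipxy(y)+[0,0,.084],y,np.deg2rad(68))
plan(q,r,6)
f=snap("scene",13); crop(f,90,80,250,200,5,"v17.png")
```

```text
lip [ 0.44052191 -0.36109405  0.09127288] [ 0.44334396 -0.36436356  0.        ] euler zyx bin [35.79928843 56.24900574  1.45113839]
t 10.48 p [ 0.401 -0.39   0.18 ] q [-0.816  0.507  1.397 -0.376  1.327 -1.314] F [-0.049  0.092 -1.578] w 0.0069
need 1.7 n 6
{"travel":[0.30,0.05,-0.13],"rot":[-0.002,-0.034,0.002]}
{"travel":[0.29,0.05,-0.14],"rot":[-0.002,-0.034,0.002]}
{"travel":[0.29,0.05,-0.15],"rot":[-0.002,-0.034,0.002]}
{"travel":[0.28,0.05,-0.16],"rot":[-0.002,-0.034,0.002]}
{"travel":[0.28,0.05,-0.17],"rot":[-0.002,-0.034,0.002]}
{"travel":[0.27,0.05,-0.18],"rot":[-0.002,-0.034,0.002]}
(600, 800, 3)
```

View pics/v17.png

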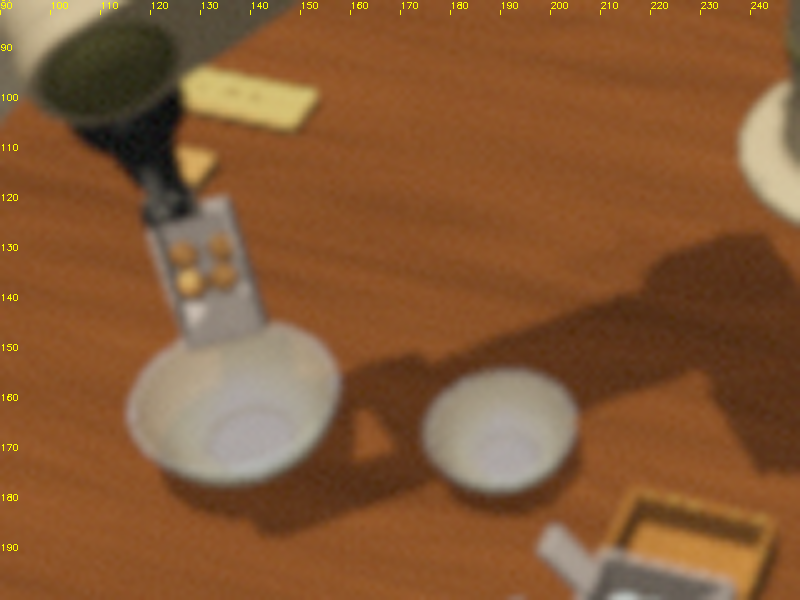

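Request:
apply_moves:
  series:
    - {"travel":[0.25,0.05,-0.13],"rot":[0,-0.034,0]}
    - {"travel":[0.25,0.05,-0.14],"rot":[0,-0.034,0]}
    - {"travel":[0.28,0.05,-0.15],"rot":[0,-0.03,0]}

```text
clock: 10.78
tcp_pos: [0.408, -0.386, 0.1799]
orientation: [-3.121, 0.466, 0.611]
ft_force: [0.2, 0.2, -1.6]
grip_width: 0.0069
```

Run:
```python
from h import *
y=.6
s,p,rr=cur(); B=rr*Rtool(0).inv(); 
L=p+B.apply([.1008,0,-.009]); print("lip",L,lipxy(y), "euler zyx bin",np.rad2deg(B.as_euler('ZYX')))
q,r=pour(lipxy(y)+[0,0,.082],y,np.deg2rad(70))
plan(q,r,5)
f=snap("scene",14); crop(f,90,80,250,200,5,"v18.png")
```

```text
lip [ 0.43987763 -0.36200692  0.08693874] [ 0.44334396 -0.36436356  0.        ] euler zyx bin [36.45563611 61.66305575  2.27155473]
t 10.78 p [ 0.408 -0.386  0.18 ] q [-0.766  0.544  1.366 -0.461  1.373 -1.248] F [ 0.187  0.215 -1.604] w 0.0069
need 1.2 n 5
{"travel":[0.28,0.04,-0.14],"rot":[-0.003,-0.029,0.002]}
{"travel":[0.27,0.04,-0.14],"rot":[-0.003,-0.029,0.002]}
{"travel":[0.27,0.04,-0.15],"rot":[-0.003,-0.029,0.002]}
{"travel":[0.26,0.04,-0.16],"rot":[-0.003,-0.029,0.002]}
{"travel":[0.26,0.04,-0.17],"rot":[-0.003,-0.029,0.002]}
(600, 800, 3)
```

View pics/v18.png

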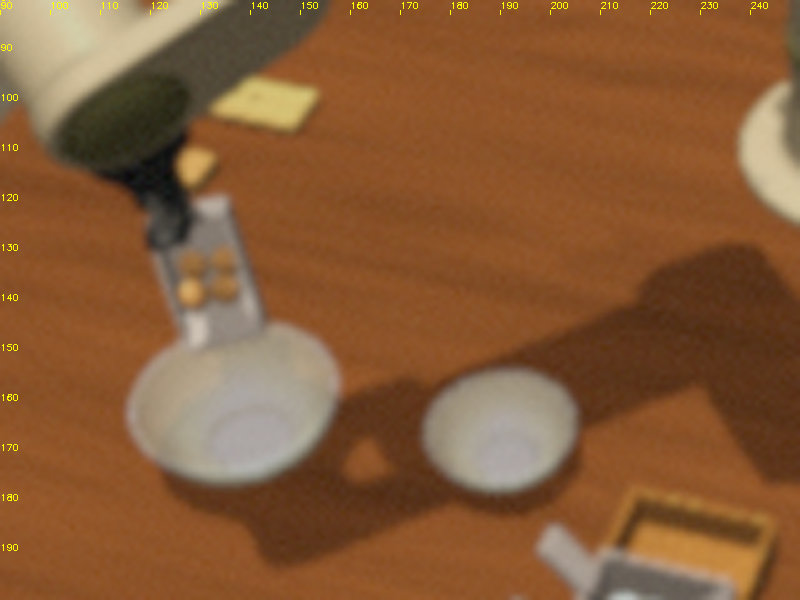

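Request:
apply_moves:
  series:
    - {"travel":[0.2,0.04,-0.1],"rot":[0,-0.029,0]}
    - {"travel":[0,0,0],"rot":[0,0,0]}
    - {"travel":[0,0,0],"rot":[0,0,0]}

```text
clock: 11.08
tcp_pos: [0.4095, -0.3845, 0.1783]
orientation: [-3.114, 0.489, 0.614]
ft_force: [0.5, -0.2, -1.2]
grip_width: 0.0072
```

Run:
```python
from h import *
y=.6
s,p,rr=cur(); B=rr*Rtool(0).inv(); 
L=p+B.apply([.1008,0,-.009]); print("lip",L,lipxy(y), "euler zyx bin",np.rad2deg(B.as_euler('ZYX')))
q,r=pour(lipxy(y)+[0,0,.080],y,np.deg2rad(76))
plan(q,r,5)
f=snap("scene",15); crop(f,90,80,250,200,5,"v19.png")
```

```text
lip [ 0.43927684 -0.36133031  0.08435671] [ 0.44334396 -0.36436356  0.        ] euler zyx bin [37.16445553 63.00228521  3.03980983]
t 11.08 p [ 0.409 -0.385  0.178] q [-0.754  0.556  1.359 -0.481  1.386 -1.234] F [ 0.45  -0.193 -1.227] w 0.0072
need 1.8 n 5
{"travel":[0.40,0.05,-0.25],"rot":[-0.004,-0.045,0.003]}
{"travel":[0.39,0.05,-0.27],"rot":[-0.004,-0.045,0.003]}
{"travel":[0.38,0.05,-0.29],"rot":[-0.004,-0.045,0.003]}
{"travel":[0.36,0.05,-0.31],"rot":[-0.004,-0.045,0.003]}
{"travel":[0.35,0.05,-0.32],"rot":[-0.004,-0.045,0.003]}
(600, 800, 3)
```

View pics/v19.png

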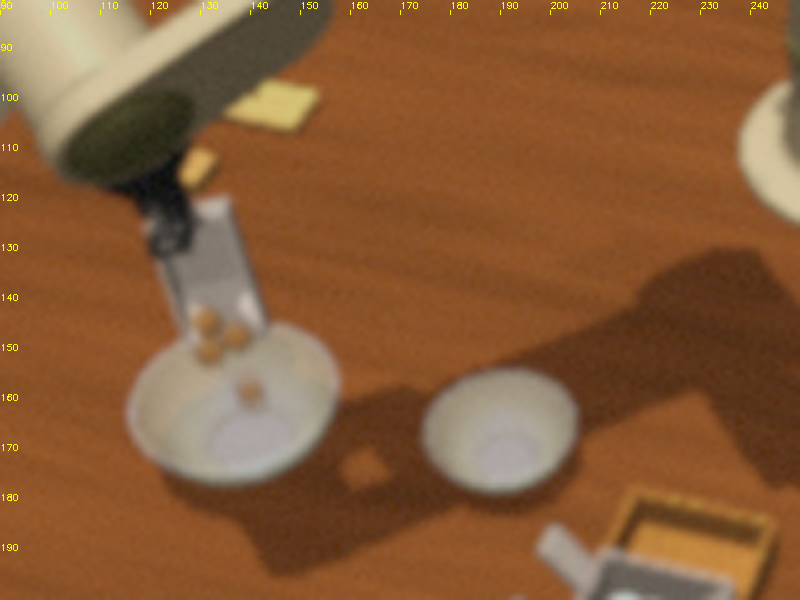

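Nuts are rolling off into the bowl; hold, then tip a bit more.

Request:
apply_moves:
  series:
    - {"travel":[0,0,0],"rot":[0,0,0]}
    - {"travel":[0,0,0],"rot":[0,0,0]}
    - {"travel":[0.3,0.05,-0.2],"rot":[0,-0.035,0]}
    - {"travel":[0.3,0.05,-0.2],"rot":[0,-0.035,0]}
    - {"travel":[0.3,0.05,-0.2],"rot":[0,-0.035,0]}

```text
clock: 11.55
tcp_pos: [0.4169, -0.3819, 0.1808]
orientation: [-3.115, 0.592, 0.611]
ft_force: [0.9, -1.3, -0.1]
grip_width: 0.0073
```

Run:
```python
from h import *
y=.6
s,p,rr=cur(); B=rr*Rtool(0).inv(); 
L=p+B.apply([.1008,0,-.009]); print("lip",L,lipxy(y), "euler zyx bin",np.rad2deg(B.as_euler('ZYX')))
q,r=pour(lipxy(y)+[0,0,.080],y,np.deg2rad(76))
plan(q,r,3)
f=snap("scene",16); crop(f,90,80,250,200,5,"v20.png")
f=snap("top",16); crop(f,320,150,440,240,6.6,"v21.png")
```

```text
lip [ 0.43876555 -0.36455098  0.08355419] [ 0.44334396 -0.36436356  0.        ] euler zyx bin [37.38559402 68.89195117  3.47532226]
t 11.55 p [ 0.417 -0.382  0.181] q [-0.707  0.597  1.32  -0.568  1.444 -1.172] F [ 0.903 -1.295 -0.129] w 0.0073
need 1.0 n 3
{"travel":[0.46,0.01,-0.28],"rot":[-0.007,-0.041,0.003]}
{"travel":[0.45,0.01,-0.29],"rot":[-0.007,-0.041,0.003]}
{"travel":[0.44,0.01,-0.31],"rot":[-0.007,-0.041,0.003]}
(600, 800, 3)
(594, 792, 3)
```

View pics/v20.png

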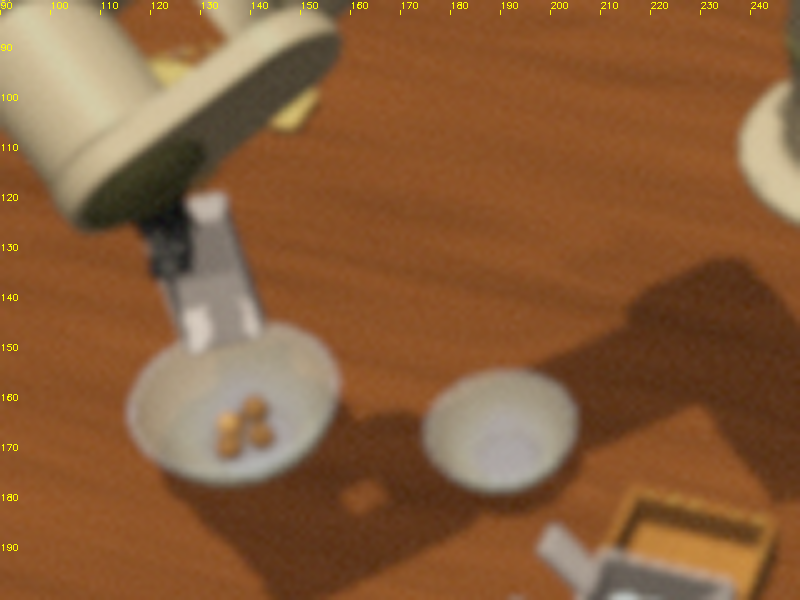

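Run:
```python
from h import *
s,p,rr=cur()
p1=p+[0,0,.07]
plan(p1,rr,3)
r2=Rtool(.6); p2=np.array([.40,-.36,.29])
plan(p2,r2,start=(p1,rr))
```

```text
t 11.65 p [ 0.418 -0.381  0.18 ] q [-0.705  0.598  1.321 -0.566  1.444 -1.172] F [ 0.27   0.307 -1.494] w 0.0071
need 1.7 n 3
{"travel":[-1.30,-0.05,-1.94],"rot":[0.000,0.000,0.000]}
{"travel":[-1.30,-0.05,-1.94],"rot":[0.000,0.000,0.000]}
{"travel":[-1.30,-0.05,-1.94],"rot":[0.000,0.000,0.000]}
need 9.7 n 10
{"travel":[-0.24,-0.28,-0.31],"rot":[-0.002,0.120,-0.000]}
{"travel":[-0.20,-0.28,-0.34],"rot":[-0.002,0.120,-0.000]}
{"travel":[-0.16,-0.28,-0.36],"rot":[-0.002,0.120,-0.000]}
{"travel":[-0.11,-0.28,-0.38],"rot":[-0.002,0.120,-0.000]}
{"travel":[-0.07,-0.28,-0.39],"rot":[-0.002,0.120,-0.000]}
{"travel":[-0.02,-0.28,-0.40],"rot":[-0.002,0.120,-0.000]}
{"travel":[0.03,-0.28,-0.40],"rot":[-0.002,0.120,-0.000]}
{"travel":[0.08,-0.28,-0.39],"rot":[-0.002,0.120,-0.000]}
{"travel":[0.12,-0.28,-0.38],"rot":[-0.002,0.120,-0.000]}
{"travel":[0.17,-0.27,-0.36],"rot":[-0.002,0.120,-0.000]}
```

View pics/v21.png

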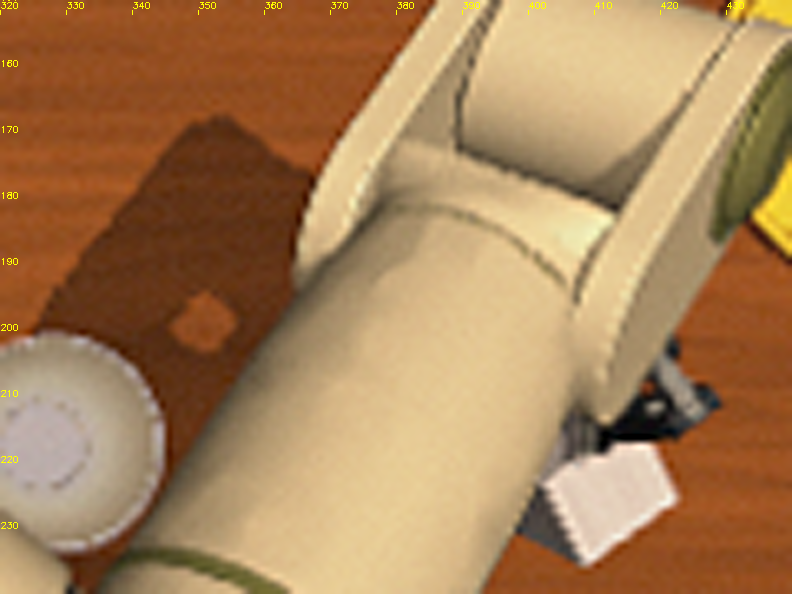

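Request:
apply_moves:
  series:
    - {"travel":[-1.0,0,-1.5],"rot":[0,0,0]}
    - {"travel":[-1.3,0,-1.9],"rot":[0,0,0]}
    - {"travel":[-1.3,0,-1.9],"rot":[0,0,0]}
    - {"travel":[-1.3,0,-1.9],"rot":[0,0,0]}
    - {"travel":[-0.5,-0.2,-1],"rot":[0,0.08,0]}

```text
clock: 12.07
tcp_pos: [0.417, -0.3803, 0.2772]
orientation: [-3.102, 0.504, 0.619]
ft_force: [0.4, 0.4, -2.8]
grip_width: 0.0073
```

Request:
apply_moves:
  series:
    - {"travel":[-0.2,-0.3,-0.4],"rot":[0,0.12,0]}
    - {"travel":[-0.2,-0.3,-0.4],"rot":[0,0.12,0]}
    - {"travel":[-0.1,-0.3,-0.4],"rot":[0,0.12,0]}
    - {"travel":[-0.1,-0.3,-0.4],"rot":[0,0.12,0]}
    - {"travel":[0,-0.3,-0.4],"rot":[0,0.12,0]}

```text
clock: 12.48
tcp_pos: [0.4104, -0.3686, 0.3064]
orientation: [-3.124, -0.122, 0.604]
ft_force: [0.2, 0.1, -1.4]
grip_width: 0.0071
```

Run:
```python
from h import *
plan([.42,-.2,.29],Rtool(.6))
f=snap("scene",17); crop(f,90,80,250,200,5,"v22.png")
```

```text
t 12.48 p [ 0.41  -0.369  0.306] q [-1.002  0.329  1.287  0.122  1.548 -1.611] F [ 0.216  0.138 -1.399] w 0.0071
need 4.1 n 5
{"travel":[2.02,-2.66,0.63],"rot":[-0.004,0.098,-0.000]}
{"travel":[1.95,-2.66,0.81],"rot":[-0.004,0.098,-0.000]}
{"travel":[1.86,-2.66,0.99],"rot":[-0.004,0.098,-0.000]}
{"travel":[1.76,-2.67,1.15],"rot":[-0.004,0.098,-0.000]}
{"travel":[1.64,-2.67,1.31],"rot":[-0.004,0.098,-0.000]}
(600, 800, 3)
```

View pics/v22.png

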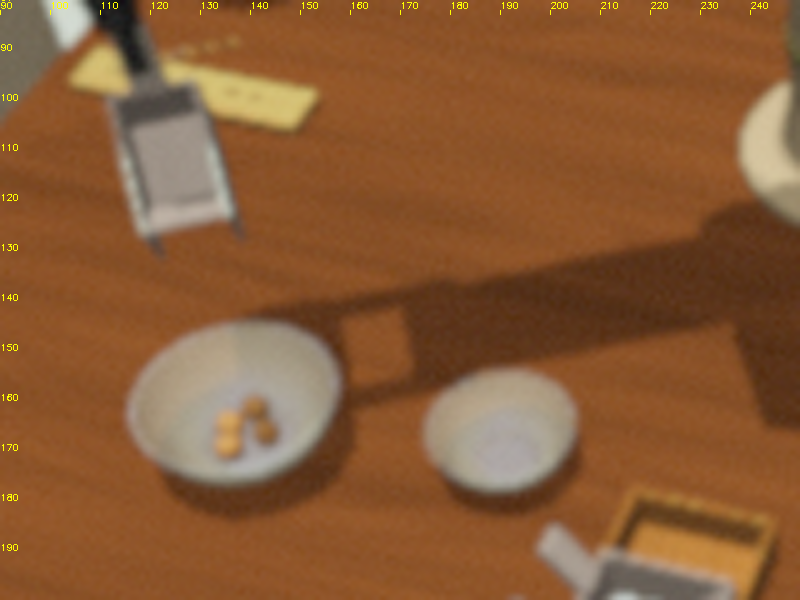

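The bin is empty, all four nuts are in the bowl (scene px ~(137,165)), and the bowl hasn't moved. Carrying on to the tray.

Request:
apply_moves:
  series:
    - {"travel":[2.0,-2.66,0.6],"rot":[0,0.098,0]}
    - {"travel":[1.95,-2.66,0.8],"rot":[0,0.098,0]}
    - {"travel":[1.86,-2.66,1.0],"rot":[0,0.098,0]}
    - {"travel":[1.76,-2.67,1.15],"rot":[0,0.098,0]}
    - {"travel":[1.64,-2.67,1.3],"rot":[0,0.098,0]}

```text
clock: 12.95
tcp_pos: [0.418, -0.2025, 0.2937]
orientation: [-3.135, -0.633, 0.587]
ft_force: [-0.2, -0.1, -1.2]
grip_width: 0.0075
```

Run:
```python
from h import *
y=.5
q=np.array([.535,.326,.20])+Rbin(y).apply([-.0528,0,.059])
plan(q,Rtool(y),15); print(q)
```

```text
t 12.95 p [ 0.418 -0.203  0.294] q [-1.063  0.045  1.786  0.639  1.414 -1.789] F [-0.235 -0.132 -1.193] w 0.0075
need 12.3 n 15
{"travel":[1.68,-2.52,1.53],"rot":[-0.004,-0.001,0.005]}
{"travel":[1.67,-2.54,1.52],"rot":[-0.004,-0.001,0.005]}
{"travel":[1.66,-2.55,1.51],"rot":[-0.004,-0.001,0.005]}
{"travel":[1.65,-2.56,1.50],"rot":[-0.004,-0.001,0.005]}
{"travel":[1.64,-2.58,1.49],"rot":[-0.004,-0.001,0.005]}
{"travel":[1.63,-2.59,1.47],"rot":[-0.004,-0.001,0.005]}
{"travel":[1.62,-2.60,1.46],"rot":[-0.004,-0.001,0.005]}
{"travel":[1.61,-2.62,1.45],"rot":[-0.004,-0.001,0.005]}
{"travel":[1.60,-2.63,1.44],"rot":[-0.004,-0.001,0.005]}
{"travel":[1.59,-2.64,1.42],"rot":[-0.004,-0.001,0.005]}
{"travel":[1.58,-2.65,1.41],"rot":[-0.004,-0.001,0.005]}
{"travel":[1.57,-2.67,1.40],"rot":[-0.004,-0.001,0.005]}
{"travel":[1.56,-2.68,1.39],"rot":[-0.004,-0.001,0.005]}
{"travel":[1.55,-2.69,1.37],"rot":[-0.004,-0.001,0.005]}
{"travel":[1.53,-2.71,1.36],"rot":[-0.004,-0.001,0.005]}
[0.489 0.301 0.259]
```

Request:
apply_moves:
  series:
    - {"travel":[1.7,-2.5,1.35],"rot":[0,0,0]}
    - {"travel":[1.7,-2.5,1.35],"rot":[0,0,0]}
    - {"travel":[1.7,-2.5,1.35],"rot":[0,0,0]}
    - {"travel":[1.7,-2.5,1.35],"rot":[0,0,0]}
    - {"travel":[1.7,-2.5,1.35],"rot":[0,0,0]}

```text
clock: 13.37
tcp_pos: [0.4354, -0.0334, 0.2879]
orientation: [-3.136, -0.633, 0.577]
ft_force: [1.3, -0.0, -1.8]
grip_width: 0.007
```

Request:
apply_moves:
  series:
    - {"travel":[1.7,-2.6,1.35],"rot":[0,0,0]}
    - {"travel":[1.7,-2.6,1.35],"rot":[0,0,0]}
    - {"travel":[1.7,-2.6,1.35],"rot":[0,0,0]}
    - {"travel":[1.7,-2.6,1.35],"rot":[0,0,0]}
    - {"travel":[1.7,-2.6,1.35],"rot":[0,0,0]}

```text
clock: 13.78
tcp_pos: [0.4532, 0.1414, 0.2852]
orientation: [3.135, -0.635, 0.581]
ft_force: [0.2, -1.2, -1.2]
grip_width: 0.0072
```

Run:
```python
from h import *
y=.5
q=np.array([.535,.326,.17])+Rbin(y).apply([-.0528,0,.059])
plan(q,Rtool(y)); print(q)
f=snap("scene",18); crop(f,170,90,350,225,4.4,"v23.png")
```

```text
t 13.78 p [0.453 0.141 0.285] q [-0.178 -0.142  1.986  0.55   0.881 -1.022] F [ 0.194 -1.153 -1.151] w 0.0072
need 4.2 n 5
{"travel":[1.22,-2.29,2.28],"rot":[-0.008,-0.005,0.013]}
{"travel":[1.20,-2.32,2.25],"rot":[-0.008,-0.005,0.013]}
{"travel":[1.18,-2.36,2.23],"rot":[-0.008,-0.005,0.013]}
{"travel":[1.16,-2.39,2.20],"rot":[-0.008,-0.005,0.013]}
{"travel":[1.14,-2.42,2.18],"rot":[-0.008,-0.005,0.013]}
[0.489 0.301 0.229]
(594, 792, 3)
```

View pics/v23.png

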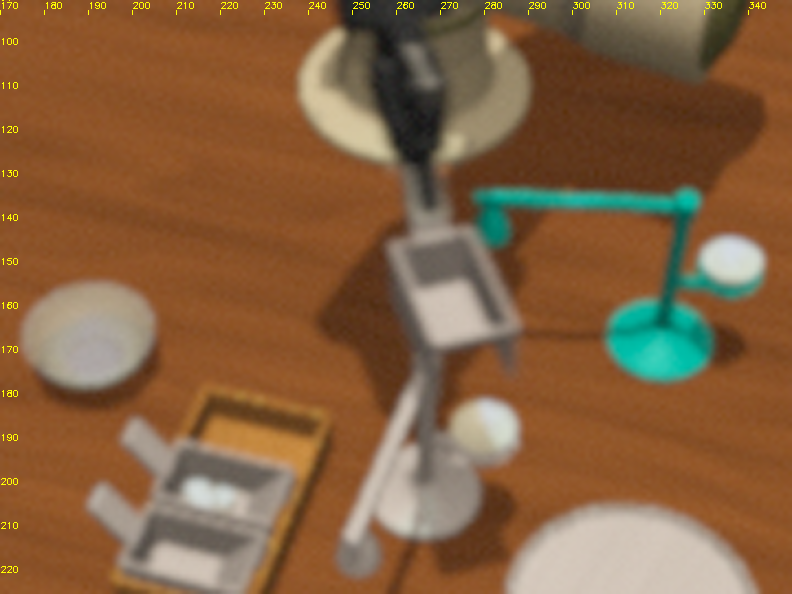

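Run:
```python
from h import *
y=.5
q=np.array([.535,.326,.22])+Rbin(y).apply([-.0528,0,.059])
plan(q,Rtool(y),5); print(q)
```

```text
t 13.83 p [0.452 0.147 0.285] q [-0.163 -0.14   1.985  0.549  0.879 -1.015] F [-3.436  3.801 -1.799] w 0.007
need 3.8 n 5
{"travel":[1.78,-2.15,1.46],"rot":[-0.009,-0.005,0.014]}
{"travel":[1.76,-2.19,1.43],"rot":[-0.009,-0.005,0.014]}
{"travel":[1.74,-2.23,1.40],"rot":[-0.009,-0.005,0.014]}
{"travel":[1.71,-2.26,1.37],"rot":[-0.009,-0.005,0.014]}
{"travel":[1.69,-2.30,1.34],"rot":[-0.009,-0.005,0.014]}
[0.489 0.301 0.279]
```

Request:
apply_moves:
  series:
    - {"travel":[1.78,-2.15,1.45],"rot":[-0.009,-0.005,0.014]}
    - {"travel":[1.76,-2.2,1.45],"rot":[-0.009,-0.005,0.014]}
    - {"travel":[1.7,-2.2,1.4],"rot":[-0.009,-0.005,0.014]}
    - {"travel":[1.6,-2.1,1.3],"rot":[-0.009,-0.005,0.014]}
    - {"travel":[1.1,-1.4,0.9],"rot":[-0.009,-0.005,0.014]}

```text
clock: 14.25
tcp_pos: [0.4869, 0.2911, 0.2802]
orientation: [3.133, -0.615, 0.502]
ft_force: [-0.1, -0.6, -1.2]
grip_width: 0.0073
```

Run:
```python
from h import *
y=.5
q=np.array([.535,.326,.04])+Rbin(y).apply([-.0528,0,.059])
plan(q,Rtool(y),10); print(q)
```

```text
t 14.25 p [0.487 0.291 0.28 ] q [ 0.276  0.077  1.782  0.192  0.688 -0.334] F [-0.132 -0.588 -1.216] w 0.0073
need 4.4 n 10
{"travel":[-1.00,-0.09,1.51],"rot":[0.001,-0.000,0.000]}
{"travel":[-0.99,-0.09,1.52],"rot":[0.001,-0.000,0.000]}
{"travel":[-0.99,-0.09,1.52],"rot":[0.001,-0.000,0.000]}
{"travel":[-0.99,-0.08,1.52],"rot":[0.001,-0.000,0.000]}
{"travel":[-0.99,-0.08,1.52],"rot":[0.001,-0.000,0.000]}
{"travel":[-0.99,-0.08,1.52],"rot":[0.001,-0.000,0.000]}
{"travel":[-0.99,-0.08,1.52],"rot":[0.001,-0.000,0.000]}
{"travel":[-0.99,-0.08,1.52],"rot":[0.001,-0.000,0.000]}
{"travel":[-0.99,-0.08,1.52],"rot":[0.001,-0.000,0.000]}
{"travel":[-0.99,-0.08,1.52],"rot":[0.001,-0.000,0.000]}
[0.489 0.301 0.099]
```

Request:
apply_moves:
  series:
    - {"travel":[-1.0,0,1.5],"rot":[0,0,0]}
    - {"travel":[-1.0,0,1.5],"rot":[0,0,0]}
    - {"travel":[-1.0,0,1.5],"rot":[0,0,0]}
    - {"travel":[-1.0,0,1.5],"rot":[0,0,0]}
    - {"travel":[-1.0,0,1.5],"rot":[0,0,0]}

```text
clock: 14.67
tcp_pos: [0.4906, 0.2967, 0.1913]
orientation: [3.125, -0.624, 0.515]
ft_force: [0.7, 0.3, -1.1]
grip_width: 0.007
```

Request:
apply_moves:
  series:
    - {"travel":[-1.0,0,1.5],"rot":[0,0,0]}
    - {"travel":[-1.0,0,1.5],"rot":[0,0,0]}
    - {"travel":[-0.8,0,1.2],"rot":[0,0,0]}
    - {"travel":[0,0,0],"rot":[0,0,0]}

```text
clock: 15.0
tcp_pos: [0.4909, 0.2954, 0.1355]
orientation: [3.122, -0.618, 0.518]
ft_force: [-0.8, 0.4, -1.8]
grip_width: 0.0071
```

Run:
```python
from h import *
y=.5
s,p,rr=cur(); B=rr*Rtool(0).inv(); o=p-B.apply([-.0528,0,.059]); print("bin",o,np.rad2deg(B.as_euler('ZYX')))
q=np.array([.535,.326,.02])+Rbin(y).apply([-.0528,0,.059])
plan(q,Rtool(y),4); print(q)
C=[o+B.apply([a,b,c]) for a in(-.048,.048) for b in (-.028,.028) for c in (0,.05)]
f=snap("scene",19); crop(f,260,160,360,260,6,"v24.png",proj(f,C))
f=snap("top",19); crop(f,140,130,260,220,6.6,"v25.png",proj(f,C))
```

```text
bin [0.53789471 0.32041904 0.07689569] [29.05151481 -0.43825309 -0.9319259 ]
t 15.0 p [0.491 0.295 0.135] q [ 0.285  0.285  1.962  0.389  0.307 -0.564] F [-0.832  0.45  -1.847] w 0.0071
need 1.4 n 4
{"travel":[-0.80,-0.17,1.16],"rot":[0.002,-0.002,0.004]}
{"travel":[-0.80,-0.16,1.16],"rot":[0.002,-0.002,0.004]}
{"travel":[-0.80,-0.15,1.16],"rot":[0.002,-0.002,0.004]}
{"travel":[-0.80,-0.15,1.16],"rot":[0.002,-0.002,0.004]}
[0.489 0.301 0.079]
(600, 600, 3)
(594, 792, 3)
```

View pics/v24.png

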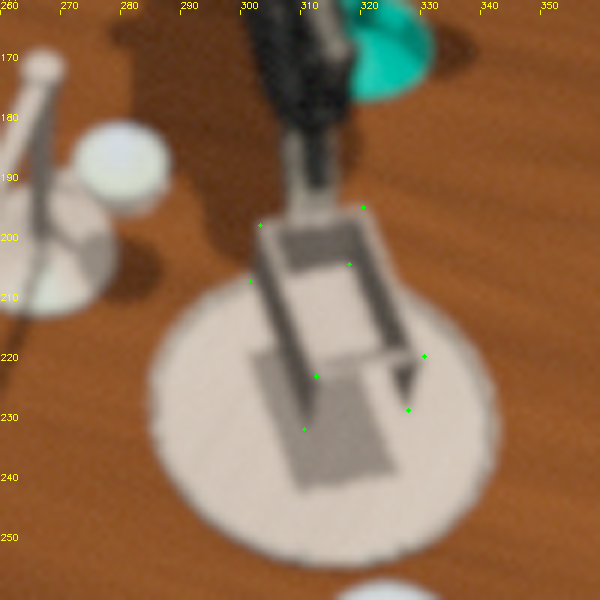

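View pics/v25.png

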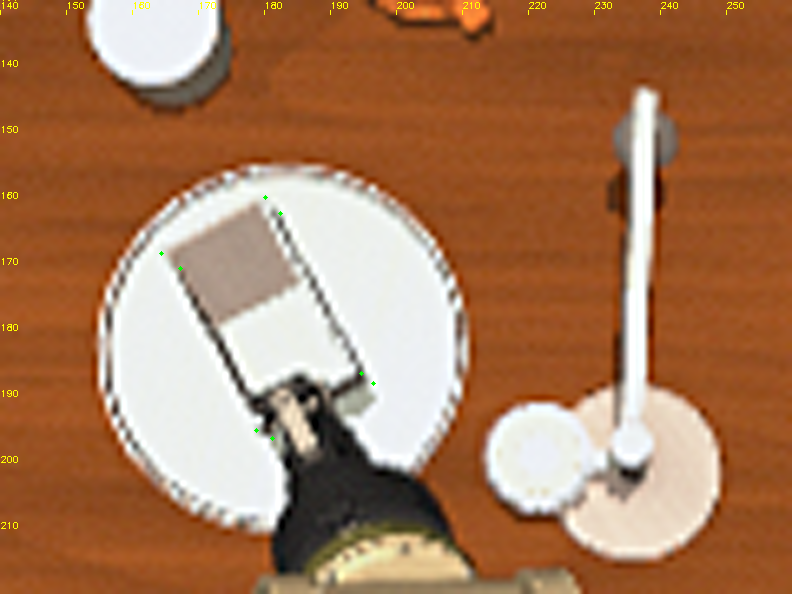

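Run:
```python
from h import *
y=.58
q=np.array([.535,.326,.03])+Rbin(y).apply([-.0528,0,.059])
plan(q,Rtool(y),6); print(q)
```

```text
t 15.1 p [0.492 0.296 0.138] q [ 0.285  0.281  1.959  0.387  0.309 -0.561] F [-0.434  1.253 -0.186] w 0.0071
need 1.2 n 6
{"travel":[-0.49,-0.04,0.66],"rot":[0.009,-0.002,-0.008]}
{"travel":[-0.49,-0.04,0.66],"rot":[0.009,-0.002,-0.008]}
{"travel":[-0.48,-0.04,0.67],"rot":[0.009,-0.002,-0.008]}
{"travel":[-0.48,-0.03,0.67],"rot":[0.009,-0.002,-0.008]}
{"travel":[-0.48,-0.03,0.67],"rot":[0.009,-0.002,-0.008]}
{"travel":[-0.48,-0.03,0.67],"rot":[0.009,-0.002,-0.008]}
[0.491 0.297 0.089]
```

Request:
apply_moves:
  series:
    - {"travel":[-0.5,0,0.65],"rot":[0.009,-0.002,-0.008]}
    - {"travel":[-0.5,0,0.65],"rot":[0.009,-0.002,-0.008]}
    - {"travel":[-0.5,0,0.65],"rot":[0.009,-0.002,-0.008]}
    - {"travel":[-0.5,0,0.65],"rot":[0.009,-0.002,-0.008]}

```text
clock: 15.43
tcp_pos: [0.4947, 0.2962, 0.1128]
orientation: [3.129, -0.627, 0.565]
ft_force: [0.1, 0.6, -0.4]
grip_width: 0.0073
```

Run:
```python
from h import *
y=.58
s,p,rr=cur(); B=rr*Rtool(0).inv(); o=p-B.apply([-.0528,0,.059]); print("bin",o,np.rad2deg(B.as_euler('ZYX')))
q=np.array([.535,.326,.02])+Rbin(y).apply([-.0528,0,.059])
plan(q,Rtool(y),5); print(q)
```

```text
bin [0.54060386 0.32406746 0.05471102] [31.93158216 -0.92719083 -0.60467223]
t 15.43 p [0.495 0.296 0.113] q [ 0.262  0.332  1.978  0.639  0.276 -0.868] F [ 0.058  0.624 -0.351] w 0.0073
need 0.8 n 5
{"travel":[-0.44,-0.06,0.52],"rot":[0.004,-0.003,-0.002]}
{"travel":[-0.44,-0.06,0.52],"rot":[0.004,-0.003,-0.002]}
{"travel":[-0.44,-0.06,0.52],"rot":[0.004,-0.003,-0.002]}
{"travel":[-0.44,-0.06,0.52],"rot":[0.004,-0.003,-0.002]}
{"travel":[-0.43,-0.06,0.52],"rot":[0.004,-0.003,-0.002]}
[0.491 0.297 0.079]
```

Behaving well. Continue down.

Request:
apply_moves:
  series:
    - {"travel":[-0.5,0,0.5],"rot":[0.004,-0.003,-0.002]}
    - {"travel":[-0.5,0,0.5],"rot":[0.004,-0.003,-0.002]}
    - {"travel":[-0.45,0,0.5],"rot":[0.004,-0.003,-0.002]}
    - {"travel":[-0.45,0,0.5],"rot":[0.004,-0.003,-0.002]}
    - {"travel":[-0.2,0,0.2],"rot":[0,0,0]}

```text
clock: 15.85
tcp_pos: [0.4952, 0.2946, 0.0895]
orientation: [3.134, -0.628, 0.581]
ft_force: [-0.5, 0.5, -0.7]
grip_width: 0.007
```

Run:
```python
from h import *
y=.58
s,p,rr=cur(); B=rr*Rtool(0).inv(); o=p-B.apply([-.0528,0,.059]); print("bin",o,np.rad2deg(B.as_euler('ZYX')))
q=np.array([.535,.326,.009])+Rbin(y).apply([-.0528,0,.059])
plan(q,Rtool(y),4); print(q)
C=[o+B.apply([a,b,c]) for a in(-.048,.048) for b in (-.028,.028) for c in (0,.05)]
f=snap("scene",20); crop(f,260,160,360,260,6,"v26.png",proj(f,C))
```

```text
bin [0.5404499  0.32366244 0.03139124] [33.03567542 -0.9687356  -0.35785742]
t 15.85 p [0.495 0.295 0.089] q [ 0.25   0.378  1.995  0.852  0.247 -1.108] F [-0.546  0.506 -0.695] w 0.007
need 0.5 n 4
{"travel":[-0.36,-0.11,0.40],"rot":[0.002,-0.004,0.000]}
{"travel":[-0.36,-0.11,0.40],"rot":[0.002,-0.004,0.000]}
{"travel":[-0.36,-0.11,0.40],"rot":[0.002,-0.004,0.000]}
{"travel":[-0.36,-0.11,0.41],"rot":[0.002,-0.004,0.000]}
[0.491 0.297 0.068]
(600, 600, 3)
```

View pics/v26.png

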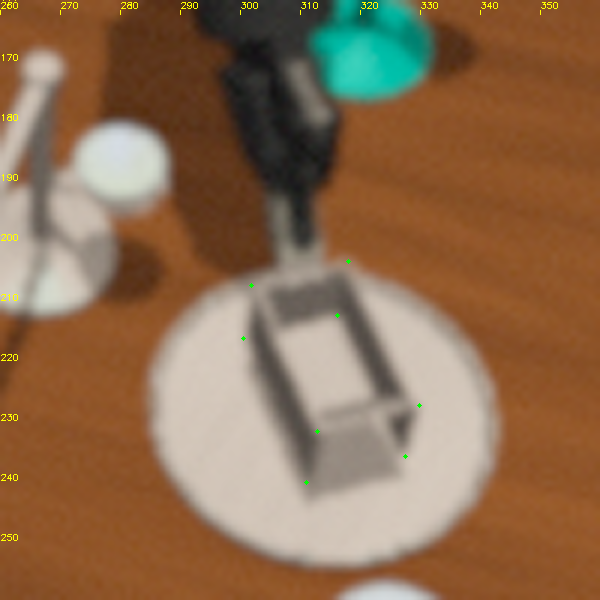

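Request:
apply_moves:
  series:
    - {"travel":[-0.4,-0.1,0.4],"rot":[0.002,-0.004,0]}
    - {"travel":[-0.4,-0.1,0.4],"rot":[0.002,-0.004,0]}
    - {"travel":[-0.36,-0.1,0.4],"rot":[0.002,-0.004,0]}
    - {"travel":[-0.25,-0.05,0.25],"rot":[0.002,-0.004,0]}
    - {"travel":[0,0,0],"rot":[0,0,0]}

```text
clock: 16.32
tcp_pos: [0.4944, 0.2972, 0.0761]
orientation: [3.138, -0.624, 0.585]
ft_force: [-0.1, 0.2, -1.8]
grip_width: 0.0075
```

Run:
```python
from h import *
y=.58
s,p,rr=cur(); B=rr*Rtool(0).inv(); o=p-B.apply([-.0528,0,.059]); print("bin",o,np.rad2deg(B.as_euler('ZYX')))
q=np.array([o[0],o[1],.0045])+Rbin(y).apply([-.0528,0,.059])
plan(q,Rtool(y),3); print(q)
C=[o+B.apply([a,b,c]) for a in(-.048,.048) for b in (-.028,.028) for c in (0,.05)]
f=snap("scene",21); crop(f,270,180,350,260,7.5,"v27.png",proj(f,C))
```

```text
bin [0.53919182 0.32654208 0.01779069] [33.40762921 -0.72946354 -0.18995044]
t 16.32 p [0.494 0.297 0.076] q [ 0.253  0.408  1.998  0.946  0.232 -1.206] F [-0.064  0.244 -1.841] w 0.0075
need 0.3 n 3
{"travel":[-0.23,-0.00,0.36],"rot":[0.000,-0.004,0.001]}
{"travel":[-0.22,0.00,0.36],"rot":[0.000,-0.004,0.001]}
{"travel":[-0.22,0.00,0.36],"rot":[0.000,-0.004,0.001]}
[0.495 0.298 0.064]
(600, 600, 3)
```

View pics/v27.png

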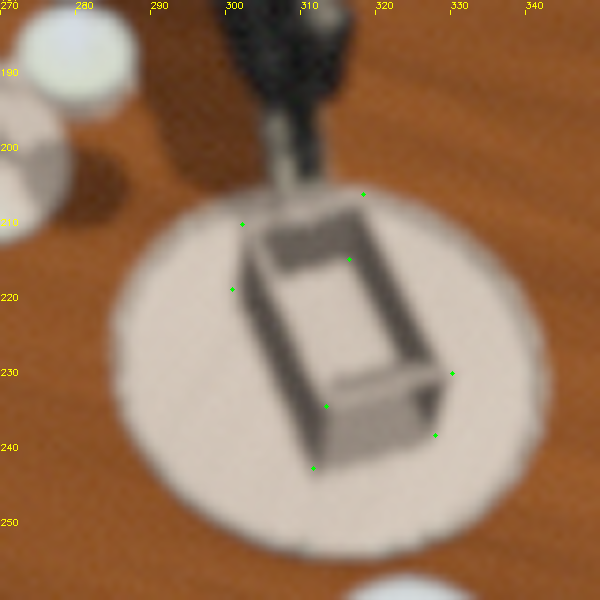

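Run:
```python
from h import *
y=.58
q=np.array([.5355,.3262,.0045])+Rbin(y).apply([-.0528,0,.059])
plan(q,Rtool(y),5); print(q)
```

```text
t 16.37 p [0.495 0.297 0.076] q [ 0.253  0.407  1.998  0.946  0.232 -1.206] F [ 0.251  0.113 -0.764] w 0.0069
need 0.3 n 5
{"travel":[-0.20,-0.04,0.18],"rot":[0.000,-0.003,0.001]}
{"travel":[-0.20,-0.04,0.18],"rot":[0.000,-0.003,0.001]}
{"travel":[-0.20,-0.04,0.18],"rot":[0.000,-0.003,0.001]}
{"travel":[-0.19,-0.04,0.18],"rot":[0.000,-0.003,0.001]}
{"travel":[-0.19,-0.04,0.18],"rot":[0.000,-0.003,0.001]}
[0.491 0.297 0.064]
```

Request:
apply_moves:
  series:
    - {"travel":[-0.2,-0.04,0.18],"rot":[0,-0.003,0]}
    - {"travel":[-0.2,-0.04,0.18],"rot":[0,-0.003,0]}
    - {"travel":[-0.2,-0.04,0.18],"rot":[0,-0.003,0]}
    - {"travel":[-0.2,-0.04,0.18],"rot":[0,-0.003,0]}
    - {"travel":[0,0,0],"rot":[0,0,0]}

```text
clock: 16.78
tcp_pos: [0.4925, 0.2976, 0.0671]
orientation: [3.136, -0.615, 0.587]
ft_force: [0.1, -0.1, -0.6]
grip_width: 0.0071
```

Run:
```python
from h import *
y=.58
s,p,rr=cur(); B=rr*Rtool(0).inv(); o=p-B.apply([-.0528,0,.059]); print("bin",o,np.rad2deg(B.as_euler('ZYX')))
q=np.array([.5355,.3262,.0045])+Rbin(y).apply([-.0528,0,.059])
plan(q,Rtool(y),3); print(q)
```

```text
bin [0.53691514 0.32652309 0.00828678] [33.41536942 -0.21102423 -0.27455851]
t 16.78 p [0.493 0.298 0.067] q [ 0.257  0.425  2.001  0.974  0.221 -1.234] F [ 0.116 -0.113 -0.599] w 0.0071
need 0.1 n 3
{"travel":[-0.10,-0.01,0.08],"rot":[0.001,-0.001,0.002]}
{"travel":[-0.10,-0.01,0.08],"rot":[0.001,-0.001,0.002]}
{"travel":[-0.10,-0.01,0.08],"rot":[0.001,-0.001,0.002]}
[0.491 0.297 0.064]
```

Request:
apply_moves:
  series:
    - {"travel":[-0.1,0,0.1],"rot":[0,-0.001,0]}
    - {"travel":[-0.1,0,0.1],"rot":[0,-0.001,0]}
    - {"travel":[-0.1,0,0.1],"rot":[0,-0.001,0]}
    - {"travel":[0,0,0],"rot":[0,0,0]}

```text
clock: 17.12
tcp_pos: [0.4931, 0.2976, 0.0649]
orientation: [3.134, -0.616, 0.587]
ft_force: [0.1, 0.1, -2.0]
grip_width: 0.007
```

Run:
```python
from h import *
for i in range(1):
    s,p,rr=cur(); B=rr*Rtool(0).inv(); o=p-B.apply([-.0528,0,.059]); print("bin",o,np.rad2deg(B.as_euler('ZYX')),s["ft_force"],s["moment"],rr.inv().apply([0,0,-1]))
f=snap("scene",22); crop(f,270,180,350,260,7.5,"v28.png")
s,p,rr=cur();print(s["ft_force"])
```

```text
bin [0.53762806 0.32654672 0.00618817] [33.40106646 -0.29445832 -0.33408995] [ 0.10182333  0.10547249 -1.96048258] [-0.23114432  0.28107732 -0.03274459] [-0.57776893 -0.00583086  0.81617955]
(600, 600, 3)
[-0.03828461 -0.31708548 -0.8217493 ]
```

View pics/v28.png

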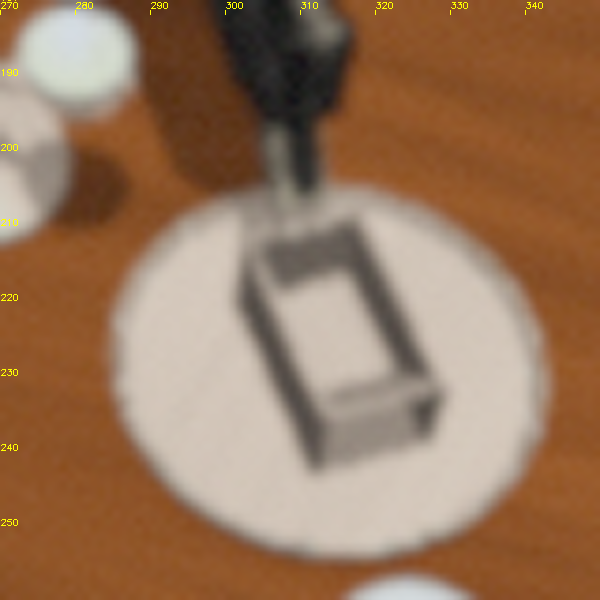

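Request:
apply_moves:
  series:
    - {"travel":[-0.13,0,0.12],"rot":[0,0,0]}
    - {"travel":[-0.13,0,0.12],"rot":[0,0,0]}
    - {"travel":[0,0,0],"rot":[0,0,0]}

```text
clock: 17.42
tcp_pos: [0.4946, 0.2977, 0.0648]
orientation: [3.132, -0.623, 0.588]
ft_force: [1.3, 0.4, -1.7]
grip_width: 0.0074
```

Request:
apply_moves:
  series:
    - {"travel":[-0.13,0,0.12],"rot":[0,0,0]}
    - {"travel":[-0.13,0,0.12],"rot":[0,0,0]}
    - {"travel":[0,0,0],"rot":[0,0,0]}

```text
clock: 17.67
tcp_pos: [0.4961, 0.2979, 0.0647]
orientation: [3.13, -0.631, 0.588]
ft_force: [-0.7, 0.2, -1.3]
grip_width: 0.007
```

Run:
```python
from h import *
s,p,rr=cur(); print(p,s["qpos"],s["tau"],s["ft_force"],s["moment"])
f=snap("scene",23); crop(f,240,90,360,190,6.6,"v29.png")
crop(f,270,180,350,260,7.5,"v30.png")
```

```text
[0.49610123 0.29789957 0.064701  ] [ 0.25597928  0.43480085  2.00402244  1.09465386  0.20542077 -1.35706757] [  0.03946445 -39.36283708 -18.05578887   0.56821195  -0.42316516
  -0.17510374] [-0.67430024  0.1780123  -1.25991308] [-0.2538707   0.4358729  -0.07468348]
(660, 792, 3)
(600, 600, 3)
```

View pics/v29.png

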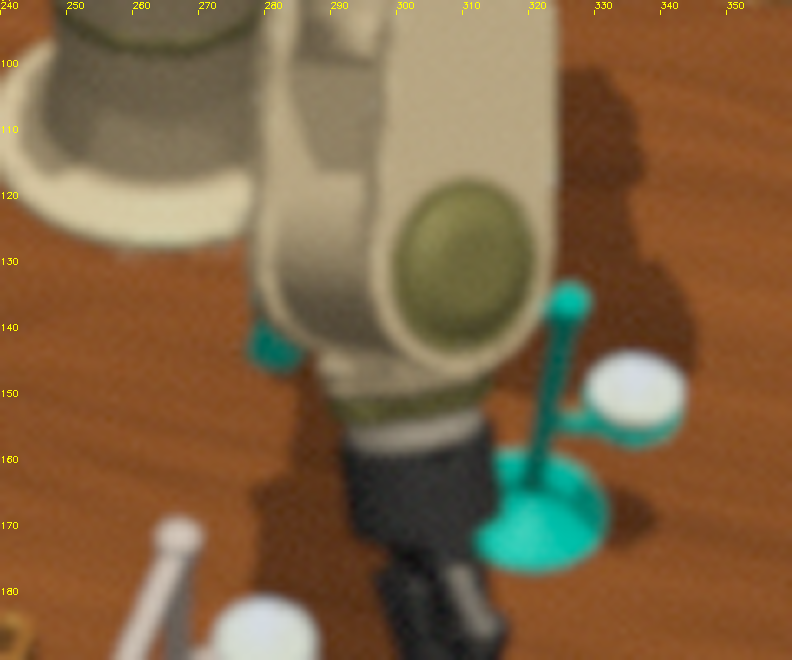

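View pics/v30.png

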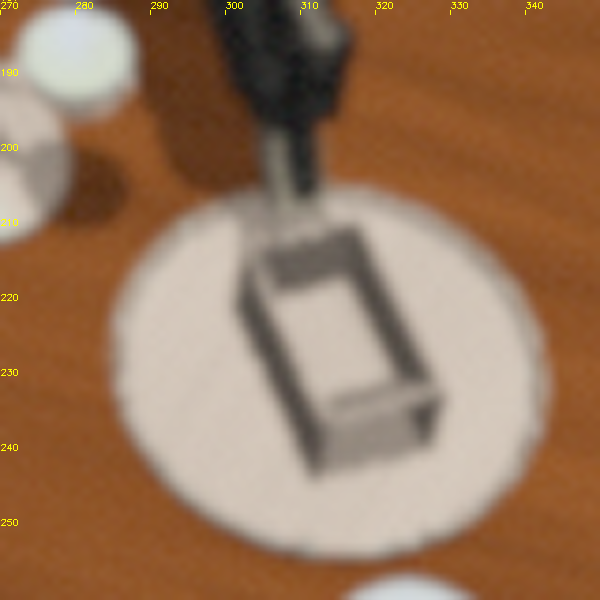

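Request:
apply_moves:
  series:
    - {"travel":[-0.35,0,0.25],"rot":[0,-0.01,0]}
    - {"travel":[0,0,0],"rot":[0,0,0]}

```text
clock: 17.88
tcp_pos: [0.4979, 0.2982, 0.0655]
orientation: [3.127, -0.631, 0.589]
ft_force: [-0.1, -0.0, -2.1]
grip_width: 0.007
```

Run:
```python
from h import *
s,p,rr=cur(); print(p,s["qpos"],s["tau"],s["ft_force"],s["moment"])
B=rr*Rtool(0).inv(); o=p-B.apply([-.0528,0,.059]); print("bin",o,np.rad2deg(B.as_euler('ZYX')))
```

```text
[0.4979377  0.29824579 0.06551069] [ 0.25692106  0.43576678  1.99857329  1.07145738  0.20501599 -1.33365815] [  0.06376857 -39.99802709 -18.48131239   0.21107786  -0.44615747
   0.2448538 ] [-0.10967235 -0.00872774 -2.06853218] [-0.26813978  0.35093281  0.01495459]
bin [0.54341995 0.32728649 0.00757243] [33.28926959 -1.13529421 -0.66838931]
```

Run:
```python
from h import *
f=snap("top",24); crop(f,150,140,290,280,4.2,"v31.png",proj(f,[[.2741,.275,.16],[.2952,.1378,.16]]))
f=snap("scene",24)
cv2.imwrite("pics/v32.png",cv2.resize(f["pixels"][60:260,200:420,::-1],None,fx=3,fy=3,interpolation=cv2.INTER_CUBIC))
```

```text
(588, 588, 3)
```

View pics/v31.png

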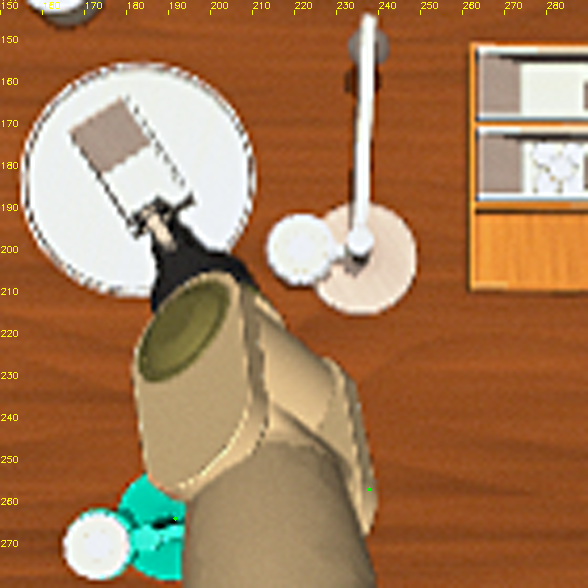

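View pics/v32.png

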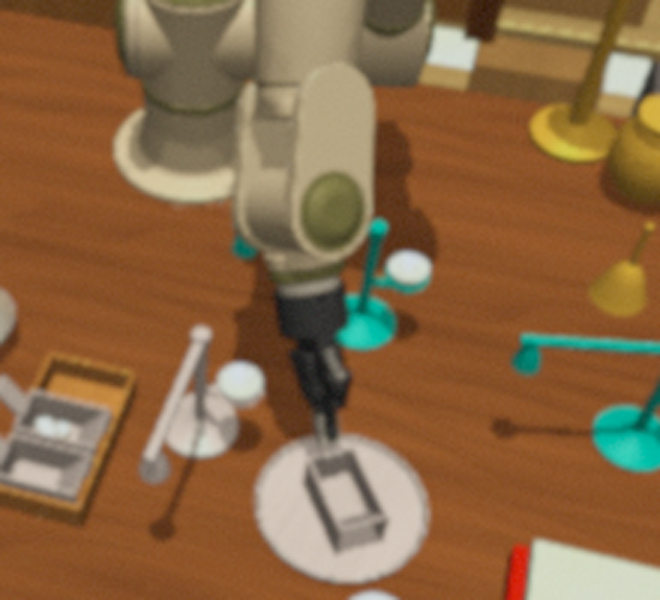

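Run:
```python
from h import *
t=load("pics/top24.pkl"); s=load("pics/scene24.pkl")
def ray(f,uv):
    a=back(f,[uv],0)[0]; b=back(f,[uv],1)[0]; return a,(b-a)
a,d=ray(t,(193.5,218)); b,e=ray(s,(310,129.5))
M=np.c_[d,-e]; x=np.linalg.lstsq(M,b-a,rcond=None)[0]; print(a+d*x[0],b+e*x[1])
# bar-projected in scene
print(proj(s,[[.2741,.275,.16],[.2952,.1378,.16]]))
```

```text
[0.40249588 0.25459901 0.31081464] [0.40283907 0.25285853 0.31064398]
[[319.29310077 138.68930301]
 [278.90065446 134.98474978]]
```

Request:
apply_moves:
  series:
    - {"travel":[0.6,0,-0.8],"rot":[0,0,0]}
    - {"travel":[0.9,0,-1.3],"rot":[0,0,0]}
    - {"travel":[1.2,0,-1.6],"rot":[0,0,0]}
    - {"travel":[1.2,0,-1.6],"rot":[0,0,0]}
    - {"travel":[1.2,0,-1.6],"rot":[0,0,0]}

```text
clock: 18.4
tcp_pos: [0.4935, 0.2971, 0.1434]
orientation: [3.133, -0.609, 0.584]
ft_force: [0.7, -0.1, -0.7]
grip_width: 0.0068
```

Run:
```python
from h import *
s,p,rr=cur(); print(p,s["qpos"],s["ft_force"])
q=np.array([.535,.326,.20])+Rbin(.58).apply([-.0528,0,.059])
plan(q,Rtool(.55),5); 
t=load("pics/top0.pkl"); print("spice",back(t,[(163,133)],.065))
```

```text
[0.49346136 0.29709326 0.14338419] [ 0.25902664  0.27757613  1.93961047  0.48960841  0.37958212 -0.7288773 ] [ 0.74291749 -0.13867505 -0.68568766]
t 18.4 p [0.493 0.297 0.143] q [ 0.259  0.278  1.94   0.49   0.38  -0.729] F [ 0.743 -0.139 -0.686] w 0.0068
need 2.8 n 5
{"travel":[1.29,-0.01,-1.92],"rot":[-0.002,0.000,0.006]}
{"travel":[1.29,-0.01,-1.92],"rot":[-0.002,0.000,0.006]}
{"travel":[1.29,-0.02,-1.92],"rot":[-0.002,0.000,0.006]}
{"travel":[1.29,-0.02,-1.92],"rot":[-0.002,0.000,0.006]}
{"travel":[1.29,-0.02,-1.92],"rot":[-0.002,0.000,0.006]}
spice [[0.692 0.386 0.065]]
```

Request:
apply_moves:
  series:
    - {"travel":[1.3,0,-1.9],"rot":[0,0,0]}
    - {"travel":[1.3,0,-1.9],"rot":[0,0,0]}
    - {"travel":[1.3,0,-1.9],"rot":[0,0,0]}
    - {"travel":[1.3,0,-1.9],"rot":[0,0,0]}
    - {"travel":[0.6,0,-0.9],"rot":[0,0,0]}

```text
clock: 18.82
tcp_pos: [0.4905, 0.296, 0.2469]
orientation: [3.134, -0.598, 0.582]
ft_force: [-0.8, 0.5, -1.0]
grip_width: 0.0071
```

```bash
cat >> h.py <<'E'
def planbin(o1,y1,n,off=(-.0528,0,.059)):
    # rotate about the bin: interpolate bin centre and yaw, rows in tool axes
    np.set_printoptions(precision=3,suppress=True)
    s,p,rr=cur(); off=np.array(off); B=rr*Rtool(0).inv(); o=p-B.apply(off)
    print("t",round(s["clock"],2),"bin",o,np.rad2deg(B.as_euler('ZYX')),"q",s["qpos"],"F",s["ft_force"])
    y0=B.as_euler('ZYX')[0]; w=(B.inv()*Rbin(y1)).as_rotvec()
    Pp,Rp=p,rr
    for i in range(1,n+1):
        Bi=B*R.from_rotvec(w*i/n); oi=o+(np.array(o1)-o)*i/n; pi=oi+Bi.apply(off); ri=Bi*Rtool(0)
        v=Rp.inv().apply(pi-Pp)*100; a=(Rp.inv()*ri).as_rotvec()
        print('{"travel":[%.2f,%.2f,%.2f],"rot":[%.3f,%.3f,%.3f]}'%(*v,*a)); Pp,Rp=pi,ri
E
python3 - <<'E'
from h import *
planbin([.535,.326,.20],-.9,16)
E
```

```text
t 18.82 bin [0.534 0.324 0.187] [33.108  0.754 -0.352] q [ 0.26   0.128  1.809  0.287  0.649 -0.499] F [-0.811  0.454 -0.953]
{"travel":[0.07,-0.49,-0.05],"rot":[-0.052,0.000,0.076]}
{"travel":[0.07,-0.49,-0.05],"rot":[-0.052,0.000,0.076]}
{"travel":[0.07,-0.49,-0.05],"rot":[-0.052,0.000,0.076]}
{"travel":[0.07,-0.49,-0.05],"rot":[-0.052,0.000,0.076]}
{"travel":[0.07,-0.49,-0.05],"rot":[-0.052,0.000,0.076]}
{"travel":[0.07,-0.49,-0.05],"rot":[-0.052,0.000,0.076]}
{"travel":[0.06,-0.49,-0.05],"rot":[-0.052,0.000,0.076]}
{"travel":[0.06,-0.49,-0.05],"rot":[-0.052,0.000,0.076]}
{"travel":[0.06,-0.49,-0.05],"rot":[-0.052,0.000,0.076]}
{"travel":[0.06,-0.49,-0.05],"rot":[-0.052,0.000,0.076]}
{"travel":[0.06,-0.49,-0.05],"rot":[-0.052,0.000,0.076]}
{"travel":[0.06,-0.49,-0.05],"rot":[-0.052,0.000,0.076]}
{"travel":[0.06,-0.49,-0.05],"rot":[-0.052,0.000,0.076]}
{"travel":[0.06,-0.49,-0.05],"rot":[-0.052,0.000,0.076]}
{"travel":[0.06,-0.49,-0.05],"rot":[-0.052,0.000,0.076]}
{"travel":[0.06,-0.49,-0.06],"rot":[-0.052,0.000,0.076]}
```

Request:
apply_moves:
  series:
    - {"travel":[0,-0.5,0],"rot":[-0.052,0,0.076]}
    - {"travel":[0,-0.5,0],"rot":[-0.052,0,0.076]}
    - {"travel":[0,-0.5,0],"rot":[-0.052,0,0.076]}
    - {"travel":[0,-0.5,0],"rot":[-0.052,0,0.076]}
    - {"travel":[0,-0.5,0],"rot":[-0.052,0,0.076]}

```text
clock: 19.23
tcp_pos: [0.4818, 0.3133, 0.2449]
orientation: [3.131, -0.594, 0.183]
ft_force: [-0.4, 0.1, -1.5]
grip_width: 0.0069
```

Request:
apply_moves:
  series:
    - {"travel":[0,-0.5,0],"rot":[-0.052,0,0.076]}
    - {"travel":[0,-0.5,0],"rot":[-0.052,0,0.076]}
    - {"travel":[0,-0.5,0],"rot":[-0.052,0,0.076]}
    - {"travel":[0,-0.5,0],"rot":[-0.052,0,0.076]}
    - {"travel":[0,-0.5,0],"rot":[-0.052,0,0.076]}

```text
clock: 19.65
tcp_pos: [0.4797, 0.3377, 0.2389]
orientation: [3.12, -0.594, -0.288]
ft_force: [0.2, 0.1, -1.3]
grip_width: 0.0073
```

Run:
```python
from h import *
planbin([.535,.326,.15],-1.0,7)
```

```text
t 19.65 bin [0.529 0.321 0.179] [-17.244   0.954  -1.046] q [ 0.612  0.323  1.581 -0.591  0.948  1.188] F [ 0.184  0.061 -1.315]
{"travel":[-0.17,-0.60,0.39],"rot":[-0.055,0.001,0.084]}
{"travel":[-0.18,-0.61,0.39],"rot":[-0.055,0.001,0.084]}
{"travel":[-0.19,-0.61,0.38],"rot":[-0.055,0.001,0.084]}
{"travel":[-0.20,-0.62,0.38],"rot":[-0.055,0.001,0.084]}
{"travel":[-0.21,-0.62,0.37],"rot":[-0.055,0.001,0.084]}
{"travel":[-0.22,-0.62,0.36],"rot":[-0.055,0.001,0.084]}
{"travel":[-0.22,-0.62,0.36],"rot":[-0.055,0.001,0.084]}
```

Request:
apply_moves:
  series:
    - {"travel":[-0.17,-0.6,0.4],"rot":[-0.055,0,0.084]}
    - {"travel":[-0.18,-0.6,0.4],"rot":[-0.055,0,0.084]}
    - {"travel":[-0.2,-0.6,0.4],"rot":[-0.055,0,0.084]}
    - {"travel":[-0.2,-0.6,0.4],"rot":[-0.055,0,0.084]}
    - {"travel":[-0.2,-0.6,0.4],"rot":[-0.055,0,0.084]}

```text
clock: 20.07
tcp_pos: [0.4945, 0.3637, 0.2101]
orientation: [3.12, -0.601, -0.813]
ft_force: [-0.9, 0.2, -1.2]
grip_width: 0.0073
```

Run:
```python
from h import *
planbin([.535,.326,.05],-1.0,7)
```

```text
t 20.07 bin [0.529 0.325 0.151] [-47.291   0.573  -0.998] q [ 0.68   0.571  1.287 -0.624  1.312  1.673] F [-0.938  0.205 -1.178]
{"travel":[-0.78,-0.22,1.21],"rot":[-0.012,0.001,0.022]}
{"travel":[-0.79,-0.21,1.21],"rot":[-0.012,0.001,0.022]}
{"travel":[-0.79,-0.21,1.21],"rot":[-0.012,0.001,0.022]}
{"travel":[-0.80,-0.21,1.20],"rot":[-0.012,0.001,0.022]}
{"travel":[-0.80,-0.21,1.20],"rot":[-0.012,0.001,0.022]}
{"travel":[-0.80,-0.20,1.20],"rot":[-0.012,0.001,0.022]}
{"travel":[-0.81,-0.20,1.20],"rot":[-0.012,0.001,0.022]}
```

Well-conditioned now (j5 = 1.31). Descend.

Request:
apply_moves:
  series:
    - {"travel":[-0.8,-0.2,1.2],"rot":[-0.012,0,0.022]}
    - {"travel":[-0.8,-0.2,1.2],"rot":[-0.012,0,0.022]}
    - {"travel":[-0.8,-0.2,1.2],"rot":[-0.012,0,0.022]}
    - {"travel":[-0.8,-0.2,1.2],"rot":[-0.012,0,0.022]}
    - {"travel":[-0.8,-0.2,1.2],"rot":[-0.012,0,0.022]}

```text
clock: 20.48
tcp_pos: [0.5022, 0.3702, 0.1286]
orientation: [3.128, -0.6, -0.952]
ft_force: [-0.3, 0.0, -0.5]
grip_width: 0.0071
```

Run:
```python
from h import *
planbin([.535,.326,.025],-1.0,5)
s,p,rr=cur(); B=rr*Rtool(0).inv(); o=p-B.apply([-.0528,0,.059])
C=[o+B.apply([a,b,c]) for a in(-.048,.048) for b in (-.028,.028) for c in (0,.05)]
f=snap("scene",25); crop(f,250,160,350,260,6,"v33.png",proj(f,C))
```

```text
t 20.48 bin [0.532 0.327 0.069] [-54.987   0.601  -0.666] q [ 0.679  0.712  1.27  -0.628  1.282  1.857] F [-0.347  0.02  -0.52 ]
{"travel":[-0.47,-0.08,0.76],"rot":[-0.003,0.002,0.008]}
{"travel":[-0.47,-0.08,0.76],"rot":[-0.003,0.002,0.008]}
{"travel":[-0.47,-0.08,0.76],"rot":[-0.003,0.002,0.008]}
{"travel":[-0.47,-0.08,0.76],"rot":[-0.003,0.002,0.008]}
{"travel":[-0.47,-0.08,0.76],"rot":[-0.003,0.002,0.008]}
(600, 600, 3)
```

View pics/v33.png

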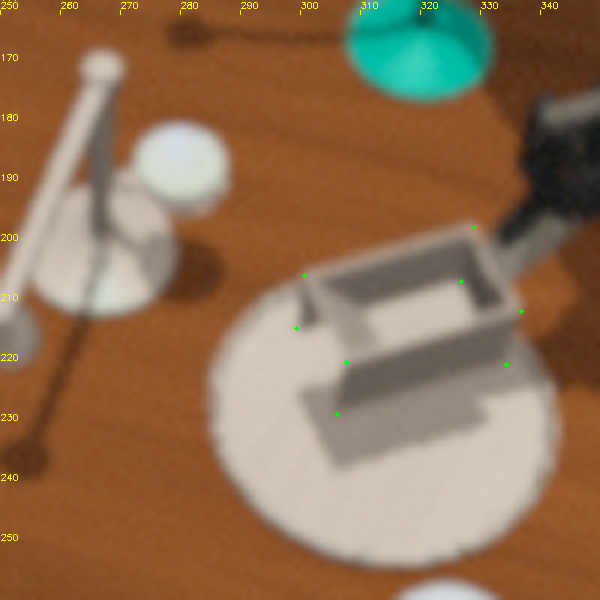

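Request:
apply_moves:
  series:
    - {"travel":[-0.47,-0.08,0.76],"rot":[-0.003,0.002,0.008]}
    - {"travel":[-0.47,-0.08,0.76],"rot":[-0.003,0.002,0.008]}
    - {"travel":[-0.47,-0.08,0.76],"rot":[-0.003,0.002,0.008]}
    - {"travel":[-0.47,-0.08,0.76],"rot":[-0.003,0.002,0.008]}
    - {"travel":[-0.3,-0.05,0.5],"rot":[0,0,0]}

```text
clock: 20.95
tcp_pos: [0.5051, 0.3692, 0.0788]
orientation: [3.129, -0.609, -0.988]
ft_force: [0.5, 0.2, -0.9]
grip_width: 0.0072
```

Run:
```python
from h import *
planbin([.535,.326,.007],-1.0,6)
```

```text
t 20.95 bin [0.533 0.325 0.02 ] [-57.042   0.12   -0.608] q [ 0.677  0.787  1.279 -0.646  1.234  1.939] F [ 0.5    0.188 -0.853]
{"travel":[-0.13,-0.03,0.17],"rot":[0.001,0.000,0.002]}
{"travel":[-0.13,-0.03,0.17],"rot":[0.001,0.000,0.002]}
{"travel":[-0.13,-0.03,0.17],"rot":[0.001,0.000,0.002]}
{"travel":[-0.13,-0.03,0.17],"rot":[0.001,0.000,0.002]}
{"travel":[-0.13,-0.03,0.17],"rot":[0.001,0.000,0.002]}
{"travel":[-0.13,-0.03,0.17],"rot":[0.001,0.000,0.002]}
```

Request:
apply_moves:
  series:
    - {"travel":[-0.15,0,0.2],"rot":[0.002,0,0.002]}
    - {"travel":[-0.15,0,0.2],"rot":[0.002,0,0.002]}
    - {"travel":[-0.15,0,0.2],"rot":[0.002,0,0]}
    - {"travel":[-0.15,0,0.2],"rot":[0,0,0]}
    - {"travel":[-0.1,0,0.15],"rot":[0,0,0]}

```text
clock: 21.37
tcp_pos: [0.505, 0.3695, 0.0658]
orientation: [3.139, -0.609, -0.993]
ft_force: [-0.4, -0.0, -0.6]
grip_width: 0.0073
```

Run:
```python
from h import *
planbin([.535,.326,.004],-1.0,3)
```

```text
t 21.37 bin [0.534 0.325 0.007] [-56.997   0.126  -0.119] q [ 0.678  0.8    1.291 -0.654  1.206  1.962] F [-0.447 -0.023 -0.606]
{"travel":[-0.05,-0.06,0.08],"rot":[-0.000,0.001,0.002]}
{"travel":[-0.05,-0.06,0.08],"rot":[-0.000,0.001,0.002]}
{"travel":[-0.05,-0.06,0.08],"rot":[-0.000,0.001,0.002]}
```

Request:
apply_moves:
  series:
    - {"travel":[-0.12,0,0.16],"rot":[0,0,0]}
    - {"travel":[-0.06,0,0.1],"rot":[0,0,0]}
    - {"travel":[0,0,0],"rot":[0,0,0]}

```text
clock: 21.62
tcp_pos: [0.5056, 0.3702, 0.0649]
orientation: [-3.14, -0.611, -0.995]
ft_force: [0.5, -0.2, -1.4]
grip_width: 0.0077
```

Run:
```python
from h import *
planbin([.535,.326,.004],-1.0,3)
```

```text
t 21.62 bin [0.534 0.326 0.006] [-56.946   0.012   0.058] q [ 0.679  0.803  1.291 -0.658  1.204  1.966] F [ 0.452 -0.184 -1.437]
{"travel":[-0.03,-0.03,0.06],"rot":[-0.001,0.000,0.001]}
{"travel":[-0.03,-0.03,0.06],"rot":[-0.001,0.000,0.001]}
{"travel":[-0.03,-0.03,0.06],"rot":[-0.001,0.000,0.001]}
```

Request:
apply_moves:
  series:
    - {"travel":[-0.15,0,0.22],"rot":[0,0,0]}

```text
clock: 21.7
tcp_pos: [0.5062, 0.3706, 0.0643]
orientation: [-3.137, -0.612, -0.996]
ft_force: [-12.6, -0.3, 25.3]
grip_width: 0.007
```

Request:
apply_moves:
  series:
    - {"travel":[0,0,0],"rot":[0,0,0]}

```text
clock: 21.78
tcp_pos: [0.5064, 0.3709, 0.0651]
orientation: [-3.136, -0.612, -0.997]
ft_force: [-0.4, -0.0, -1.3]
grip_width: 0.0072
```

Run:
```python
from h import *
planbin([.535,.326,.004],-1.0,1)
f=snap("scene",26); crop(f,270,180,350,260,7.5,"v34.png")
```

```text
t 21.78 bin [0.535 0.327 0.006] [-56.92   -0.09    0.269] q [ 0.68   0.803  1.29  -0.661  1.202  1.969] F [-0.354 -0.039 -1.344]
{"travel":[-0.09,0.01,0.19],"rot":[-0.008,-0.002,0.003]}
(600, 600, 3)
```

View pics/v34.png

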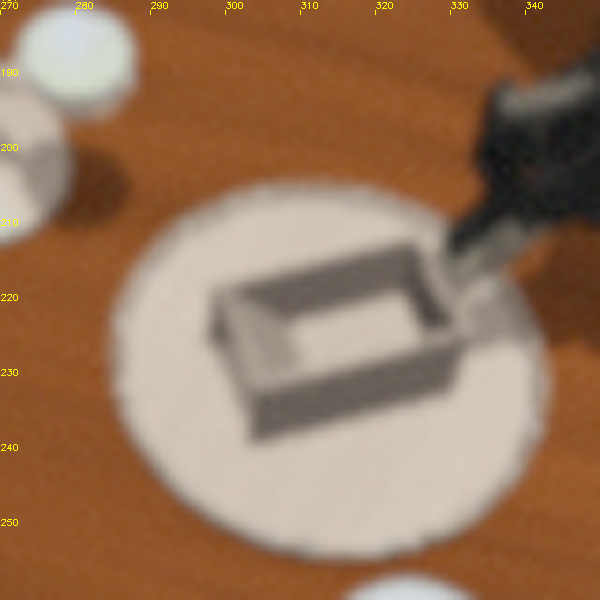

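Request:
apply_moves:
  series:
    - {"travel":[0,0,0],"rot":[0,0,0]}
    - {"travel":[0,0,0],"rot":[0,0,0]}
    - {"travel":[0,0,0],"rot":[0,0,0]}
  gripper: 4

```text
clock: 22.08
tcp_pos: [0.5066, 0.371, 0.0647]
orientation: [-3.135, -0.612, -0.997]
ft_force: [0.0, 1.2, -0.2]
grip_width: 0.0397
```

Run:
```python
from h import *
planbin([.535,.326,.004],-1.0,1)
f=snap("scene",27); crop(f,270,180,350,260,7.5,"v35.png")
```

```text
t 22.08 bin [0.536 0.327 0.006] [-56.9    -0.047   0.313] q [ 0.679  0.804  1.29  -0.66   1.2    1.969] F [ 0.025  1.204 -0.212]
{"travel":[-0.07,0.04,0.16],"rot":[-0.008,-0.001,0.003]}
(600, 600, 3)
```

View pics/v35.png

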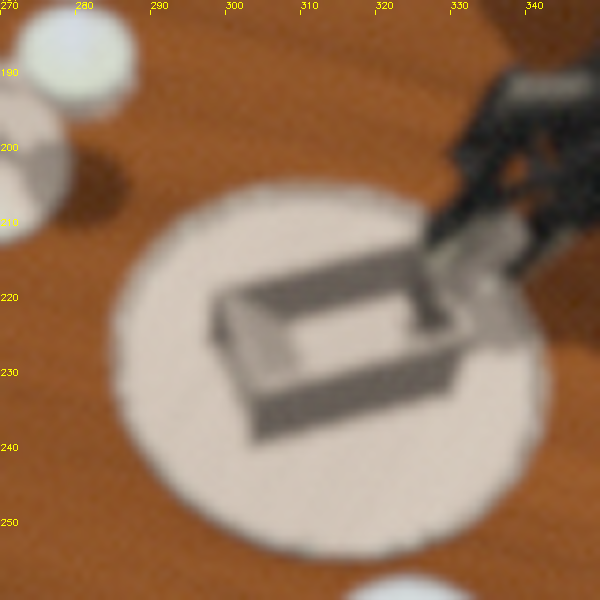

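Released; bin unmoved. Withdraw along the tool axis.

Request:
apply_moves:
  series:
    - {"travel":[0,0,-1.5],"rot":[0,0,0]}
    - {"travel":[0,0,-2],"rot":[0,0,0]}
    - {"travel":[0,0,-2.5],"rot":[0,0,0]}
    - {"travel":[0,0,-3],"rot":[0,0,0]}
    - {"travel":[0,0,-3],"rot":[0,0,0]}

```text
clock: 22.55
tcp_pos: [0.4674, 0.4257, 0.1595]
orientation: [3.131, -0.613, -0.993]
ft_force: [-0.1, 0.8, 0.1]
grip_width: 0.0399
```

Request:
apply_moves:
  series:
    - {"travel":[1.2,0,-2.5],"rot":[0,0,0]}
    - {"travel":[1.2,0,-2.5],"rot":[0,0,0]}
    - {"travel":[1.0,0,-2],"rot":[0,0,0]}
    - {"travel":[0,0,0],"rot":[0,0,0]}

```text
clock: 22.88
tcp_pos: [0.4591, 0.4403, 0.2443]
orientation: [3.139, -0.611, -0.993]
ft_force: [0.1, 0.2, 1.1]
grip_width: 0.0399
```

Run:
```python
from h import *
s,p,rr=cur(); print(s["clock"],p,s["ft_force"])
for n in ["scene","top"]:
    f=snap(n,28); cv2.imwrite(f"pics/{n}28.png",cv2.resize(f["pixels"][:,:,::-1],(800,600),interpolation=cv2.INTER_CUBIC))
```

```text
22.8833 [0.45907554 0.44033417 0.24429198] [0.05215787 0.18579762 1.14464879]
```

View pics/scene28.png

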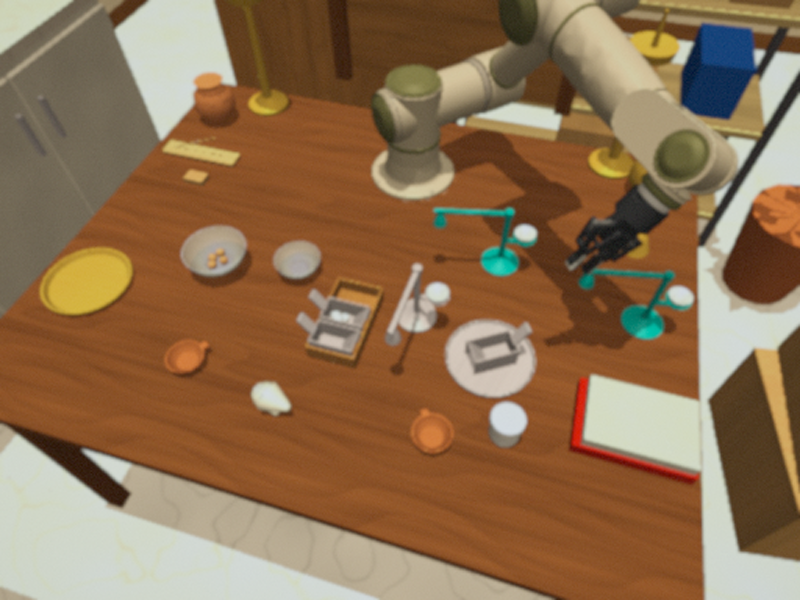

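View pics/top28.png

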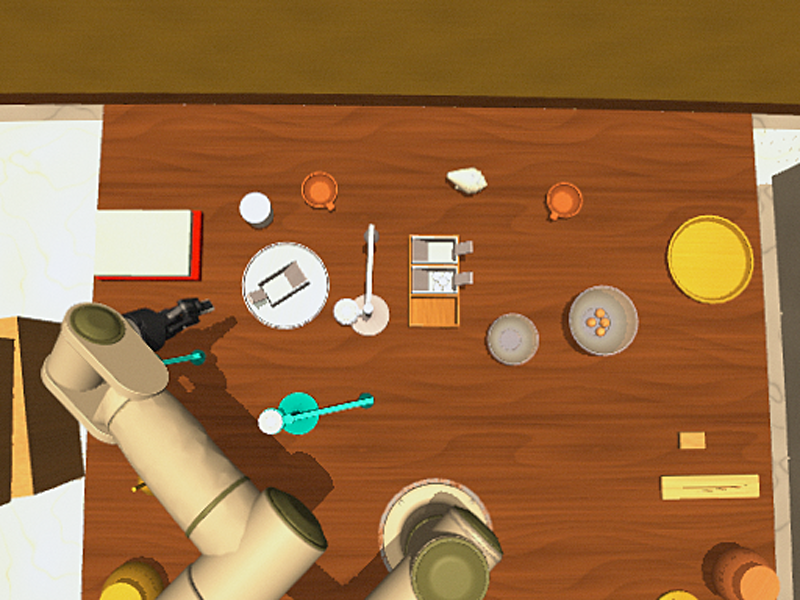

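```bash
python3 -c "
from cell import arm
print(arm.job_done())"
```

```text
the job is handed in; nothing more can be done
None
```

The job is done and handed in at about 23 s of the 67 s allowed.

1. **Snuffer arm:** I swung it about a quarter turn counterclockwise (to roughly +1.5 rad, read off the pictures), and it is still there in the last one.
2. **Pouring:** I lifted the nut bin straight up by its tab. I tipped it to about 69° with its lip roughly 30 mm above the bowl's rim, and all four nuts rolled into the bowl.
3. **Bin on the tray:** It stands upright and empty, within about 2 mm of the tray's middle by my estimate.

**Last checks:** In both final views the four nuts are in the 150 mm bowl. The bowl, tray, other bins, lamps, spice box and conch look where they were at the start. The gripper is clear of everything.

**What did not go smoothly:**
- **First set-down:** The bin's height stopped falling and its position crept about 5 mm. I took this for trouble with the arm's wrist position, so I lifted the bin, turned it and set it down again. The bin had probably already been touching the tray.
- **Second set-down:** The bin's height stopped in the same place. One test push down read about 25 N at the wrist, which confirmed contact before I let go. The tray did not visibly move.

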